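# Crank the movement holder shut

### The arm

A 6-joint arm with a two-finger parallel gripper is mounted at the origin on the work surface. World frame = base frame: x ahead of the robot, y to its left, z up, the work surface at z = 0. Lengths are in mm, angles in rad, forces in N, time in s.
With the tool pointing down it reaches from about 325 to 775 mm from the base axis. Payload 5.5 kg.
Tool frame: the origin (TCP) lies midway between the tips of the shut fingers; the grasp point (between the pads) lies r.pinch_z behind it (r.pinch_z is the distance from the TCP to the grasp point, in mm); z points along the fingers, y is the direction in which the jaws open and shut (so a half turn about z gives the same grasp; the last joint's range is limited). The gripper opens to 88 mm and grips with 3 to 60 N. Pads are 20 mm wide; open, the fingers measure 115 mm over their backs; the gripper's body (75 mm by 178 mm) begins 61 mm behind the grasp point.
Start: joints at [1.216, 0.091, 1.231, -0, 1.82, -0.057], TCP at [176.055, 573.604, 222.631] pointing down, gripper open.
Joint ranges: [-2.87, 2.87], [-0.86, 2.18], [0.17, 2.46], [-1.51, 4.65], [0.06, 2.69], [-2.65, 2.65]. Speed limits (rad/s): [2.57, 2.57, 3.01, 3.14, 3.14, 3.14].

### API

Orientations are given as a unit quaternion [x, y, z, w].
In Python, from plant import sensors, eyes, r gives the robot as it stands. The module is installed in compiled form; this text tells all that it offers.
- The arm moves only by the tool step_arm, never from a script. Its argument "moves" is text: rows parted by semicolons, each of 6 numbers parted by spaces: the shift along the tool's x, y, z in cm, then the turn, a rotation vector about the tool's x, y, z in rad. In form: x y z rx ry rz; .... A call has 1 to 8 rows; each row shifts and turns the commanded pose from where the row before left it, along the tool's axes as they then stand; what a row does not reach is not made up. A row lasts 1/12 s, in which the tool goes at most 41.7 mm and 7.16 degrees, less where a joint would pass 70% of its speed; a pose out of reach is approached as far as the arm can. A call with a gripper value outside its range is refused whole. "grip" is the finger opening in cm, from 0 to 8.78, set as the call begins (left out, the last holds). The fingers move at their own pace and stop on an object; the grip force is fixed at half the most. Time passes only in rows, so rows that do not move let the fingers close. It gives the time, the measured TCP pose, the force and the opening at its end, in the units of the state.
- sensors.get_obs(): the state, without advancing time (a new reading comes with each control period).
- eyes.read_camera(name): name is "scene" or "top"; returns (picture, depth): 400x640x3 uint8, blue, green, red; 400x640 float32, mm along the optical axis (not along the pixel's ray), 0 where there is no reading.
- eyes.get_calibration(name): a dict with "fx", "fy", "cx", "cy" (pixels), "world_to_cam" (4x4, takes a point from world to camera coordinates). Camera axes: x right, y down, z forward; pixel columns grow to the right and rows downward; lengths in mm; the calibration is good to about 2 mm. A picture is of the moment at which its call begins. get_calibration takes no time and is no camera call.
- r.sign_off(): hands the job in, once; it reports no verdict.
The state is a dict: "time": time; "qpos": joint angles; "joint_vel": joint speeds; "joint_torque": joint torques, N m; "eef_pos": TCP position; "ee_rot": TCP orientation; "force": force on the tool from outside, world axes, zero at the start; "ft_torque": the same for the moment, N m; "width": finger opening in mm.
Only numpy, scipy, OpenCV 4.12 (cv2) and the standard library are available. Lean on these libraries where they do the work, as an engineer would, in place of code of your own. Each camera call takes 0.05 s, during which the arm holds its last target.

### The job

Fit the loose crank fully home on the square of the movement holder, then wind it clockwise (seen from above), full turns, until you feel the jaw come up firmly against the clock movement; stop there and do not force it. Press gently while finding the square, leave the crank seated on it, let go, and leave the other things on the bench as they are.

Things in the scene. Friction and masses are not known exactly. Their poses are not given: they have to be found in the camera images.
- crank: Bare steel crank, 260 g, standing socket down. Origin: centre of the hub's underside; x runs along the arm to the handle, z up. Hub: block 36 x 36 mm (sides along x and y), 38 mm tall; square socket from below, 20 mm wide, 28 mm deep, sides along x and y. Flat arm 16 mm wide at height 38 to 44 mm, x = -18 to +60 mm. Pick it up by the hub's faces that look along y.
- handle_mid (a point): Middle of the crank's handle: black plastic barrel, 20 mm across, 34 mm tall, standing on the arm 50 mm from the hub's axis; this point lies 61.5 mm above the hub's underside. The handle spins freely on the crank about its own upright axis; the point's axes are those of the crank.
- holder: Grey movement holder fixed on the bench. Origin on the bench under the square's axis; base 55 mm to each side in x, y = -48 to +222 mm. Gear head 84 x 84 mm around the origin, top at 55 mm, with a steel collar 40 mm across, top at 60 mm. The jaws and the round brass clock movement lie along its +y, all below 75 mm.
- seat (a point): Centre of the collar's top face, 60 mm above the bench, on the square's axis. The fully seated crank rests here with the hub's underside.
- square_top (a point): Centre of the top end of the upright steel square, 26 mm above the collar. It is 18 mm wide, bevelled to 14 mm over the last 2 mm, oiled, and turns about the vertical with a drag of about 0.1 N m; clockwise closes the jaw. Its flats may stand at any angle: this point does not turn with them (axes of the holder), so the angle must be seen or felt.
- jaw (a joint): Travel of the moving jaw, m; grows as the jaw closes, 16 mm per full clockwise turn of the square. It starts about one and a half to two turns open and stays where it is left. When its pad meets the movement it stops firmly: the drag at the handle, about 2 N until then, climbs steeply; 6 to 12 N at the handle is firm, above 20 N is forcing it.
- loupe: Bystander: black eyeglass loupe, 36 mm across, 34 mm tall, origin under its middle.
- small_key: Bystander: small brass T-key, about 51 mm long and 12 mm tall, lying; origin under its middle.
- driver: Bystander: screwdriver, 150 mm long, lying; origin under its middle.
- tweezers: Bystander: steel tweezers, 135 mm long, lying; origin under their middle.
- gear_ring: Bystander: brass ring, 48 mm across, 8 mm thick; origin under its middle.
- oil_jar: Bystander: small amber jar, 40 mm across, 50 mm tall; origin under its middle.
There are look-alikes about, which are no part of the job. Of the things shaped like the crank, the steel one is meant.

How it is judged:
By the outcome, as a careful person would: the job done as asked, in the order asked, and still so for the second after the job is handed in, with the robot touching nothing.
It also fails if it takes over 72 s, if anything falls off the work surface, if the arm or the gripper's body presses on something with over 40 N, if the wrist force passes 120 N, or if a joint passes its speed limit or range.

## Working session

There is one attempt and no reset: what is moved stays moved. The work goes in short steps, Python scripts to look and compute and a tool call to move; the robot and the scene stay as the last step left them, time stands still between calls to the robot, and variables do not carry over. Pictures are saved under pics/ and viewed, and the job is handed in when it is done.

Besides the shell and the picture viewer there is one more tool, called after "Request:" by a JSON object that holds its "op" and its "data". step_arm: Moves the arm, as the interface text tells. Its arguments: {"type":"object","properties":{"moves":{"type":"string"},"grip":{"type":"number"}},"required":["moves"]}

```bash
mkdir -p pics; ls; python3 - <<'E'
from plant import sensors, eyes, r
import cv2,numpy as np
o=sensors.get_obs(); print({k:np.round(v,3).tolist() for k,v in o.items()}, r.pinch_z)
for n in("top","scene"):
    p,d=eyes.read_camera(n); c=eyes.get_calibration(n); print(n,{k:np.round(v,3).tolist() for k,v in c.items()})
    cv2.imwrite(f"pics/{n}0.png",p); np.save(f"pics/{n}0_d.npy",d)
E
```

```text
pics
{'time': 0.0, 'qpos': [1.216, 0.092, 1.232, 0.0, 1.82, -0.057], 'joint_vel': [-0.001, -0.001, 0.0, -0.0, 0.001, -0.001], 'joint_torque': [-0.0, -44.647, -40.644, 0.07, 0.03, -0.0], 'eef_pos': [175.955, 573.308, 221.499], 'ee_rot': [0.148, 0.989, -0.001, -0.0], 'force': [0.764, 0.067, 0.082], 'ft_torque': [0.041, 0.037, 0.008], 'width': 87.623} 18.700000000000003
top {'fx': 483.285, 'fy': 483.285, 'cx': 313.534, 'cy': 193.852, 'world_to_cam': [[-0.026, -0.999, -0.029, 87.093], [-0.998, 0.028, -0.063, 533.627], [0.064, 0.027, -0.998, 1323.898], [0.0, 0.0, 0.0, 1.0]]}
scene {'fx': 402.301, 'fy': 402.301, 'cx': 316.082, 'cy': 197.261, 'world_to_cam': [[0.067, 0.998, -0.013, -99.04], [0.655, -0.054, -0.754, -283.138], [-0.753, 0.042, -0.657, 1510.69], [0.0, 0.0, 0.0, 1.0]]}
```

View pics/top0.png

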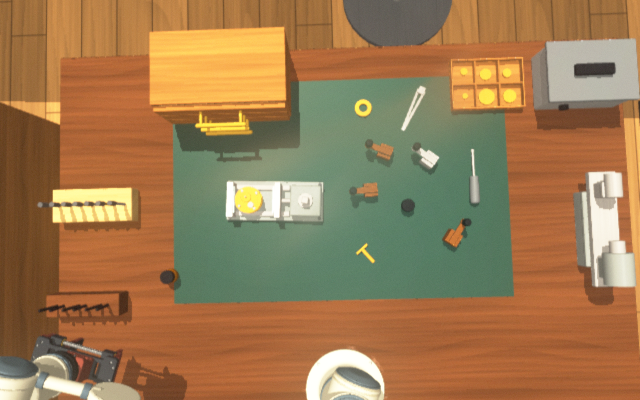

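View pics/scene0.png

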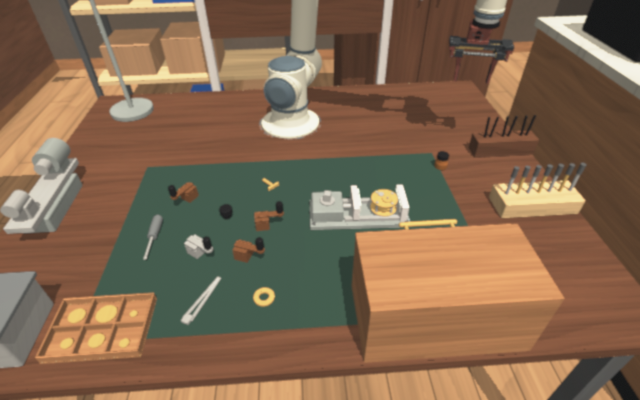

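The crank-shaped things in the top view are three brown ones at (380,150), (368,190) and (457,233), and one bare grey-white one at (427,156). The grey one fits "bare steel". I'll confirm it in an enlarged crop, along with the holder's square.

```bash
python3 - <<'E'
import cv2,numpy as np
p=cv2.imread("pics/top0.png")
a=cv2.resize(p[130:190,395:465],None,fx=8,fy=8,interpolation=cv2.INTER_CUBIC)[:480,:400]
b=cv2.resize(p[170:230,280:330],None,fx=8,fy=8,interpolation=cv2.INTER_CUBIC)
cv2.imwrite("pics/crop0.png",np.hstack([a,b]))
s=cv2.imread("pics/scene0.png")
a=cv2.resize(s[225:265,175:225],None,fx=8,fy=8,interpolation=cv2.INTER_CUBIC)
b=cv2.resize(s[185:225,305:355],None,fx=8,fy=8,interpolation=cv2.INTER_CUBIC)
cv2.imwrite("pics/crop1.png",np.hstack([a,b]))
E
```

```text
(no output)
```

View pics/crop0.png

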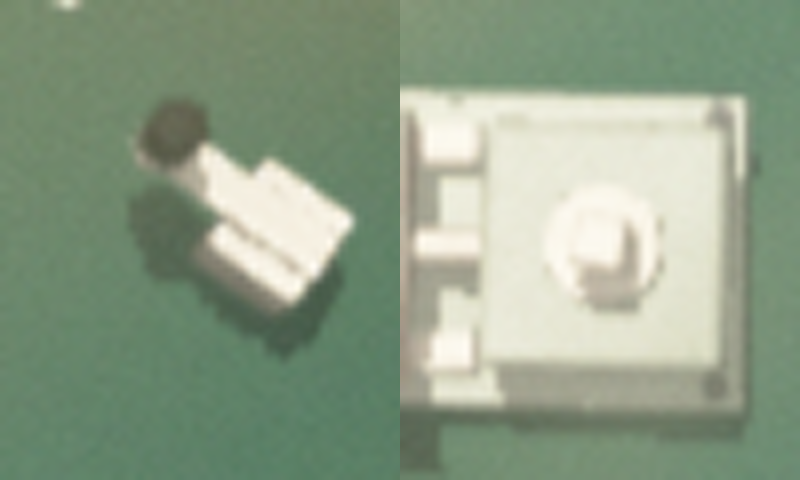

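View pics/crop1.png

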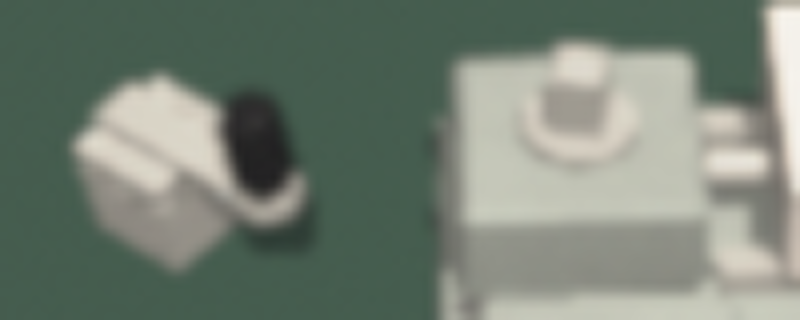

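The crop shows a bare steel hub and arm with a black handle at about (417,147), so this is the crank. The square on the gear head, around (355,200), is slightly turned. Next I'll measure both.

```bash
cat > h.py <<'E'
import numpy as np,cv2
from plant import sensors, eyes, r
def ray(n,uv,z):
    c=eyes.get_calibration(n);M=np.array(c["world_to_cam"]);R=M[:3,:3];t=M[:3,3]
    uv=np.atleast_2d(np.asarray(uv,float)); out=[]
    z=np.broadcast_to(z,len(uv))
    for (u,v),zz in zip(uv,z):
        d=R.T@np.array([(u-c["cx"])/c["fx"],(v-c["cy"])/c["fy"],1]); o=-R.T@t
        out.append(o+d*(zz-o[2])/d[2])
    return np.array(out)
def proj(n,P):
    c=eyes.get_calibration(n);M=np.array(c["world_to_cam"])
    q=np.atleast_2d(P)@M[:3,:3].T+M[:3,3]
    return np.c_[q[:,0]/q[:,2]*c["fx"]+c["cx"],q[:,1]/q[:,2]*c["fy"]+c["cy"]]
def tri(u1,u2):
    A=[];b=[]
    for n,u in(("top",u1),("scene",u2)):
        c=eyes.get_calibration(n);M=np.array(c["world_to_cam"])
        K=np.array([[c["fx"],0,c["cx"]],[0,c["fy"],c["cy"]],[0,0,1]])@M[:3]
        for i in(0,1): A.append(K[i,:3]-u[i]*K[2,:3]);b.append(u[i]*K[2,3]-K[i,3])
    return np.linalg.lstsq(np.array(A),np.array(b),rcond=None)[0]
E
python3 - <<'E'
from h import *
np.set_printoptions(precision=1,suppress=True)
p=cv2.imread("pics/top0.png"); s=cv2.imread("pics/scene0.png")
hsv=cv2.cvtColor(p,cv2.COLOR_BGR2HSV)
def crop(x0,x1,y0,y1,f=8,im=p): return cv2.resize(im[y0:y1,x0:x1],None,fx=f,fy=f,interpolation=cv2.INTER_CUBIC)
# pixel centre mapping: u=(U+.5)/f-.5+x0
def back(U,x0,y0,f=8): U=np.asarray(U,float); return (U+.5)/f-.5+np.array([x0,y0])
def dump(mask,x0,y0,z,name):
    cs,_=cv2.findContours(mask,cv2.RETR_EXTERNAL,cv2.CHAIN_APPROX_NONE)
    c=max(cs,key=cv2.contourArea); re=cv2.minAreaRect(c); bp=back(cv2.boxPoints(re),x0,y0)
    W=ray("top",bp,z); print(name,"area",cv2.contourArea(c)/64,"box px",bp.tolist()); print(" world",W[:,:2].tolist(),"c",W.mean(0)[:2],"sides",np.linalg.norm(W[1]-W[0]),np.linalg.norm(W[2]-W[1]),"ang",[np.degrees(np.arctan2(*(W[i+1]-W[i])[[1,0]])) for i in(0,1)])
    return c
# crank top
a=crop(405,455,130,180); g=cv2.cvtColor(a,cv2.COLOR_BGR2GRAY)
print("gray pcts",np.percentile(g,[1,10,50,80,90,95,99]))
m=(g>190).astype(np.uint8)*255
c1=dump(m,405,130,40,"crank")
vis=a.copy(); cv2.drawContours(vis,[c1],-1,(0,0,255),1)
k=(g<70).astype(np.uint8)*255; c2=dump(k,405,130,78.5,"handle"); cv2.drawContours(vis,[c2],-1,(255,0,0),1)
b=crop(280,330,175,225); gb=cv2.cvtColor(b,cv2.COLOR_BGR2GRAY); print(np.percentile(gb,[1,10,50,80,90,95,99]))
vb=b.copy()
for th,col in((215,(0,0,255)),(225,(255,0,0)),(235,(0,160,0))):
    mb=(gb>th).astype(np.uint8)*255; mb[:,:100]=0
    cs,_=cv2.findContours(mb,cv2.RETR_EXTERNAL,cv2.CHAIN_APPROX_NONE); cv2.drawContours(vb,cs,-1,col,1)
cv2.imwrite("pics/c2.png",np.hstack([vis,vb]))
d=np.load("pics/top0_d.npy"); print(d[196:206,298:312].round(0)); print(d[150:165,420:436].round(0)[::3,::3])
E
```

```text
gray pcts [ 86. 110. 121. 128. 149. 236. 242.]
crank area 204.78125 box px [[414.33092212677, 156.0196304321289], [421.95633697509766, 144.95047760009766], [439.08941650390625, 156.75326538085938], [431.4640007019043, 167.82241821289062]]
 world [[630.0863381560337, -205.69336897629233], [659.8793224772115, -227.58682689510817], [626.047669484022, -272.65171720218024], [596.3642141678567, -250.7696959847824]] c [ 628.1 -239.2] sides 36.972224904716114 56.35091022015553 ang [np.float64(-36.310410218314765), np.float64(-126.89672832398085)]Traceback (most recent call last):
  File "<stdin>", line 19, in <module>
  File "<stdin>", line 10, in dump
ValueError: max() iterable argument is empty
```

```bash
cat > m.py <<'E'
from h import *
np.set_printoptions(precision=1,suppress=True)
p=cv2.imread("pics/top0.png"); s=cv2.imread("pics/scene0.png")
def crop(x0,x1,y0,y1,f=8,im=p): return cv2.resize(im[y0:y1,x0:x1],None,fx=f,fy=f,interpolation=cv2.INTER_CUBIC)
def back(U,x0,y0,f=8): U=np.asarray(U,float); return (U+.5)/f-.5+np.array([x0,y0])
E
python3 - <<'E'
from m import *
a=crop(405,455,130,180); g=cv2.cvtColor(a,cv2.COLOR_BGR2GRAY)
vis=a.copy()
k=(g<100).astype(np.uint8)*255; k[:,260:]=0;k[130:]=0
cs,_=cv2.findContours(k,0,1)
for c in cs:
    if cv2.contourArea(c)>500:
        (u,v),rad=cv2.minEnclosingCircle(c);print("dark",back([u,v],405,130),rad/8,cv2.contourArea(c)/64,ray("top",back([u,v],405,130),78.5)); cv2.drawContours(vis,[c],-1,(255,0,0),1)
m=(g>190).astype(np.uint8)*255
cs,_=cv2.findContours(m,0,1); cv2.drawContours(vis,cs,-1,(0,0,255),1)
b=crop(280,330,175,225); gb=cv2.cvtColor(b,cv2.COLOR_BGR2GRAY); print(np.percentile(gb,[1,10,50,80,90,95,99]))
vb=b.copy()
for th,col in((228,(0,0,255)),(238,(255,0,0)),(190,(0,160,0))):
    mb=(gb>th).astype(np.uint8)*255; mb[:,:100]=0
    cs,_=cv2.findContours(mb,0,1); cv2.drawContours(vb,cs,-1,col,1)
cv2.imwrite("pics/c2.png",np.hstack([vis,vb]))
d=np.load("pics/top0_d.npy"); print(d[194:208,296:316].round(0).astype(int)); print(d[140:165,415:440].round(0)[::3,::3])
E
```

```text
dark [416.6 145.7] 3.6875123977661133 10.5703125 [[ 652.2 -205.7   78.5]]
[105. 129. 184. 231. 233. 242. 248.]
[[1304 1307 1307 1306 1309 1297 1295 1302 1299 1299 1300 1299 1299 1299
  1302 1306 1302 1307 1304 1305]
 [1308 1306 1305 1304 1301 1301 1298 1297 1302 1297 1297 1299 1301 1299
  1298 1302 1302 1300 1306 1300]
 [1303 1306 1306 1300 1297 1300 1280 1276 1272 1278 1299 1298 1294 1299
  1302 1298 1311 1304 1305 1306]
 [1299 1304 1311 1295 1302 1301 1271 1277 1275 1271 1272 1270 1271 1302
  1300 1294 1303 1306 1303 1304]
 [1301 1305 1302 1299 1297 1302 1274 1277 1274 1271 1277 1276 1276 1299
  1300 1302 1300 1309 1310 1307]
 [1307 1308 1301 1305 1298 1300 1270 1272 1273 1274 1269 1276 1278 1298
  1301 1301 1297 1303 1306 1303]
 [1300 1303 1301 1295 1299 1273 1274 1271 1272 1278 1269 1270 1282 1295
  1298 1299 1296 1305 1304 1308]
 [1303 1304 1301 1302 1306 1276 1273 1277 1272 1274 1269 1274 1300 1294
  1297 1295 1295 1304 1300 1300]
 [1305 1309 1303 1298 1299    0 1275 1271 1273 1272 1271 1272 1301 1300
  1299 1300 1306 1300 1303 1303]
 [1300 1305 1305 1299 1300 1299 1300 1296 12
[... 295 characters left out ...]
05 1302 1300 1298 1295 1295 1301 1298 1302 1306
  1300 1300 1298 1303 1300 1302]
 [1306 1301 1304 1300 1300 1304 1304 1301 1298 1297 1299 1306 1304 1300
  1298 1304 1303 1301 1304 1303]]
[[1363. 1362. 1360. 1362. 1364. 1360. 1359. 1362. 1359.]
 [1284. 1282. 1359. 1357. 1356. 1360. 1356. 1354. 1361.]
 [1283. 1283. 1358. 1357. 1359. 1353. 1362. 1351. 1355.]
 [1293. 1290. 1313. 1352. 1357. 1356. 1354. 1359. 1349.]
 [1360. 1318. 1313. 1315. 1325. 1319. 1357. 1358. 1360.]
 [1354. 1356. 1317. 1313. 1315. 1312. 1320. 1323. 1361.]
 [1358. 1353. 1333. 1318. 1311. 1314. 1312. 1318. 1357.]
 [1358. 1356. 1326. 1322. 1322. 1316. 1314. 1357. 1354.]
 [1354. 1353. 1354. 1338. 1318. 1319. 1315. 1350. 1349.]]
```

View pics/c2.png

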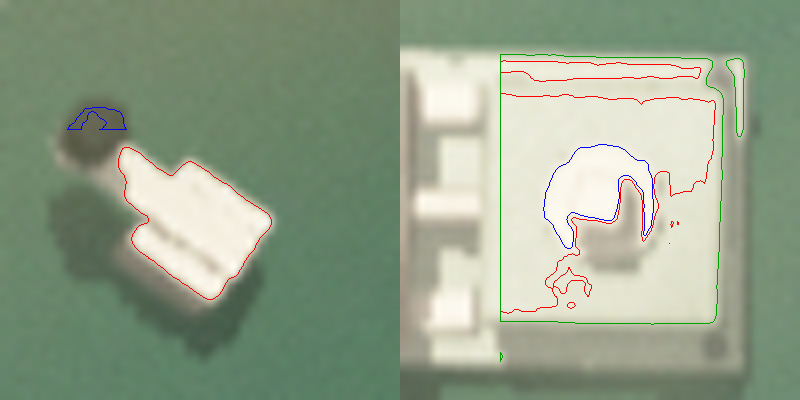

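```bash
python3 - <<'E'
from m import *
P=[];D=[]
for i in range(12):
    a,d=eyes.read_camera("top");P.append(a);D.append(np.where(d>0,d,np.nan))
D=np.nanmean(D,0);P=np.mean(P,0)
np.save("pics/topavg.npy",P);np.save("pics/topdavg.npy",D)
p=P.astype(np.float32)
# square via depth
x0,y0=290,185
dc=cv2.resize(D[y0:y0+32,x0:x0+32].astype(np.float32),None,fx=8,fy=8,interpolation=cv2.INTER_LINEAR)
for th in(1282,1286,1290):
    m=(dc<th).astype(np.uint8)*255;cs,_=cv2.findContours(m,0,1);c=max(cs,key=cv2.contourArea)
    re=cv2.minAreaRect(c);W=ray("top",back(cv2.boxPoints(re),x0,y0),85.)
    print("square d",th,W.mean(0),[np.linalg.norm(W[i+1]-W[i]) for i in(0,1)],np.degrees(np.arctan2(*(W[1]-W[0])[[1,0]]))%90)
# square via grey
g=cv2.cvtColor(p/255,cv2.COLOR_BGR2GRAY)*255
print(g[190:212,296:316].astype(int))
# gear head: green contour edges
f=8;x0,y0=280,175
gb=cv2.resize(g[y0:225,x0:330],None,fx=f,fy=f,interpolation=cv2.INTER_CUBIC)
# crank
x1,y1=405,130
gc=cv2.resize(g[y1:180,x1:455],None,fx=f,fy=f,interpolation=cv2.INTER_CUBIC)
m=(gc>185).astype(np.uint8)*255;cs,_=cv2.findContours(m,0,cv2.CHAIN_APPROX_NONE);c=max(cs,key=cv2.contourArea)[:,0].astype(float)
def line(A,B,z,tol=8,mar=.12):
    A=np.array(A,float);B=np.array(B,float);t=(B-A)/np.linalg.norm(B-A);n=np.array([-t[1],t[0]])
    q=c-A;s=q@t;e=abs(q@n);L=np.linalg.norm(B-A)
    k=c[(e<tol)&(s>mar*L)&(s<(1-mar)*L)]
    W=ray("top",back(k,x1,y1),z)[:,:2]
    mu=W.mean(0);v=np.linalg.svd(W-mu)[2][0];return mu,v,len(k)
s1=line((188,161),(268,215),38);s2=line((132,238),(208,299),38);bk=line((270,222),(210,299),41)
for nme,l in(("A",s1),("C",s2),("back",bk)):print(nme,l[0],np.degrees(np.arctan2(l[1][1],l[1][0]))%180,l[2])
th=np.radians(53.4);
angs=[np.degrees(np.arctan2(l[1][1],l[1][0]))%180 for l in(s1,s2)]
th=np.radians(np.mean(angs));X=np.array([np.cos(th),np.sin(th)]);Y=np.array([-X[1],X[0]])
yc=(s1[0]@Y+s2[0]@Y)/2;xb=bk[0]@X
print("yaw",np.degrees(th),"width",abs(s1[0]@Y-s2[0]@Y),"center",X*(xb+18)+Y*yc,"handle pred px",proj("top",np.r_[X*(xb+68)+Y*yc,78.5]))
E
```

```text
square d 1282 [517.7  94.9  85. ] [np.float64(18.810894595881273), np.float64(18.579005634232857)] 75.90825840207732
square d 1286 [517.6  94.9  85. ] [np.float64(20.089320523321337), np.float64(19.549908430002006)] 74.55189248613436
square d 1290 [517.6  94.9  85. ] [np.float64(20.88998189588371), np.float64(20.35148093534364)] 74.55288090286727
[[231 231 231 231 232 232 231 230 231 231 231 231 231 231 231 231 231 230
  232 232]
 [232 231 231 230 231 232 232 230 230 230 230 231 232 232 231 231 231 231
  231 232]
 [232 231 231 231 231 232 233 231 231 232 232 232 232 233 231 231 231 232
  232 232]
 [231 231 231 230 230 233 239 239 242 242 241 240 235 232 231 230 230 232
  232 232]
 [231 230 230 228 223 238 245 245 246 246 245 244 242 235 232 230 230 231
  231 231]
 [230 228 230 233 239 245 246 246 246 246 246 245 245 243 243 232 230 230
  231 231]
 [231 230 232 241 246 246 242 243 241 242 244 243 244 245 246 236 228 229
  230 230]
 [231 231 235 245 246 246 240 245 243 243 243 236 227 242 244 240 211 226
  230 230]
 [230 232 239 245 245 244 242 247 247 246 245 235 199 229 241 240 205 2
[... 639 characters left out ...]
192 182 182 181 181 181 184 191 208 223 225
  225 225]
 [228 229 229 228 228 224 212 187 174 173 172 165 167 172 208 222 224 224
  224 224]
 [229 229 229 228 228 226 215 210 176 170 170 165 167 177 221 225 224 224
  223 223]
 [229 230 229 228 228 228 226 225 211 209 210 207 207 211 224 225 224 222
  222 221]
 [229 229 229 228 228 227 227 227 225 224 225 224 223 224 225 225 223 222
  221 221]
 [229 229 229 228 228 227 227 227 226 226 226 225 225 225 225 224 223 221
  221 220]]
A [ 637.4 -257.7] 51.71444484562897 60
C [ 608.6 -235.5] 51.54653333147405 60
back [ 610.7 -260.5] 141.6858873035146 65
yaw 51.63048908855151 width 36.37071031400444 center [ 622.7 -247.1] handle pred px [[417.4 145.1]]
```

```bash
cat >> h.py <<'E'
from scipy.spatial.transform import Rotation as Ro
def yaw(o):
    X=Ro.from_quat(o["ee_rot"]).as_matrix()[:,0]; return np.degrees(np.arctan2(X[1],X[0]))
def plan(target,phi,n,pos=None,rot=None,dec=2):
    """rows (tool frame, cm/rad) to target TCP (mm), tool x yaw phi deg, tool down, in n rows"""
    o=sensors.get_obs(); p=np.array(o["eef_pos"]) if pos is None else np.array(pos,float)
    R=Ro.from_quat(o["ee_rot"]) if rot is None else rot
    c,s=np.cos(np.radians(phi)),np.sin(np.radians(phi))
    G=Ro.from_matrix(np.array([[c,s,0],[s,-c,0],[0,0,-1]]))
    rv=(R.inv()*G).as_rotvec()/n; d=(np.array(target)-p)/n; rows=[]
    for i in range(n):
        t=R.inv().apply(d)/10
        rows.append(" ".join(f"{v:.{dec}f}" for v in t)+" "+" ".join(f"{v:.3f}" for v in rv)); R=R*Ro.from_rotvec(rv)
    for i in range(0,n,8): print("; ".join(rows[i:i+8]))
def obs():
    o=sensors.get_obs(); print("t",round(o["time"],2),"pos",np.round(o["eef_pos"],1),"yaw",round(yaw(o),1),"q",np.round(o["qpos"],2),"F",np.round(o["force"],1),"T",np.round(o["ft_torque"],2),"w",round(o["width"],1)); return o
E
python3 - <<'E'
from m import *
print(ray("top",[304.65,200.05],60), proj("top",[[517.6,94.9,60]]))
P=np.load("pics/topdavg.npy"); 
# world z of mat near crank, hub top
c=eyes.get_calibration("top");M=np.array(c["world_to_cam"])
def z(u,v):
    d=P[v,u];q=np.array([(u-c["cx"])/c["fx"]*d,(v-c["cy"])/c["fy"]*d,d]);return M[:3,:3].T@(q-M[:3,3])
for uv in((445,150),(445,160),(400,165),(428,154),(431,158),(432,157),(304,199),(302,209),(310,195),(416,146)):print(uv,z(*uv))
plan([623,-247,190],51.6,25)
E
```

```text
[[517.1  95.8  60. ]] [[305.  199.8]]
(445, 150) [ 649.8 -299.1    1. ]
(445, 160) [ 621.3 -297.4    3. ]
(400, 165) [ 611.3 -171.9    0.8]
(428, 154) [ 633.9 -242.    44.6]
(431, 158) [ 622.6 -249.5   45.3]
(432, 157) [ 625.5 -252.7   43.5]
(304, 199) [518.5  96.2  87.5]
(302, 209) [493.4 103.8  54.7]
(310, 195) [530.3  81.1  59.3]
(416, 146) [ 651.4 -204.1   78.6]
-2.67 -2.61 0.13 0.000 -0.000 0.078; -2.87 -2.40 0.13 0.000 -0.000 0.078; -3.04 -2.17 0.13 0.000 -0.000 0.078; -3.20 -1.93 0.13 0.000 -0.000 0.078; -3.34 -1.67 0.13 0.000 -0.000 0.078; -3.46 -1.41 0.13 0.000 -0.000 0.078; -3.56 -1.13 0.13 0.000 -0.000 0.078; -3.64 -0.85 0.13 0.000 -0.000 0.078
-3.69 -0.57 0.13 0.000 -0.000 0.078; -3.73 -0.28 0.13 0.000 -0.000 0.078; -3.74 0.01 0.13 0.000 -0.000 0.078; -3.73 0.30 0.13 0.000 -0.000 0.078; -3.69 0.59 0.13 0.000 -0.000 0.078; -3.63 0.87 0.13 0.000 -0.000 0.078; -3.56 1.15 0.13 0.000 -0.000 0.078; -3.45 1.43 0.13 0.000 -0.000 0.078
-3.33 1.69 0.13 0.000 -0.000 0.078; -3.19 1.94 0.13 0.000 -0.000 0.078; -3.03 2.19 0.13 0.000 -0.000 0.078; -2.85 2.42 0.13 0.000 -0.000 0.078; -2.66 2.63 0.13 0.000 -0.000 0.078; -2.44 2.83 0.13 0.000 -0.000 0.078; -2.22 3.01 0.13 0.000 -0.000 0.078; -1.98 3.17 0.13 0.000 -0.000 0.078
-1.72 3.32 0.13 0.000 -0.000 0.078
```

Request:
{"op": "step_arm", "data": {"moves": "-2.7 -2.6 0.1 0 0 0.078; -2.9 -2.4 0.1 0 0 0.078; -3.0 -2.2 0.1 0 0 0.078; -3.2 -1.9 0.1 0 0 0.078; -3.3 -1.7 0.1 0 0 0.078; -3.5 -1.4 0.1 0 0 0.078; -3.6 -1.1 0.1 0 0 0.078; -3.6 -0.9 0.1 0 0 0.078", "grip": 5.5}}

```text
time: 1.37
eef_pos: [319.2, 309.1, 214.8]
ee_rot: [0.446, 0.895, 0.0, 0.0]
force: [0.8, -0.1, 0.2]
width: 55.2
```

Request:
{"op": "step_arm", "data": {"moves": "-3.7 -0.6 0.1 0 0 0.078; -3.7 -0.3 0.1 0 0 0.078; -3.7 0 0.1 0 0 0.078; -3.7 0.3 0.1 0 0 0.078; -3.7 0.6 0.1 0 0 0.078; -3.6 0.9 0.1 0 0 0.078; -3.6 1.2 0.1 0 0 0.078; -3.5 1.4 0.1 0 0 0.078"}}

```text
time: 2.03
eef_pos: [461.1, 45.7, 206.9]
ee_rot: [0.7, 0.714, 0.0, 0.0]
force: [0.2, 0.9, 0.1]
width: 54.7
```

```bash
python3 - <<'E'
from h import *
obs(); plan([623,-247,150],51.6,10)
E
```

```text
t 2.03 pos [461.1  45.7 206.9] yaw 91.2 q [ 0.03 -0.28  1.61  0.    1.81  0.  ] F [0.2 0.9 0.1] T [-0.06  0.07  0.01] w 54.7
-2.96 1.56 0.57 0.000 -0.000 0.069; -2.85 1.76 0.57 0.000 -0.000 0.069; -2.72 1.95 0.57 0.000 -0.000 0.069; -2.58 2.13 0.57 0.000 -0.000 0.069; -2.42 2.31 0.57 0.000 -0.000 0.069; -2.26 2.47 0.57 0.000 -0.000 0.069; -2.08 2.62 0.57 0.000 -0.000 0.069; -1.90 2.76 0.57 0.000 -0.000 0.069
-1.70 2.88 0.57 0.000 -0.000 0.069; -1.50 2.99 0.57 0.000 -0.000 0.069
```

Request:
{"op": "step_arm", "data": {"moves": "-3.0 1.6 0.5 0 0 0.069; -2.8 1.8 0.5 0 0 0.069; -2.7 2.0 0.6 0 0 0.069; -2.6 2.1 0.6 0 0 0.069; -2.4 2.3 0.6 0 0 0.069; -2.3 2.5 0.6 0 0 0.069; -2.1 2.6 0.6 0 0 0.069; -1.9 2.8 0.6 0 0 0.069"}}

```text
time: 2.7
eef_pos: [593.0, -188.3, 160.4]
ee_rot: [0.868, 0.497, 0.0, 0.0]
force: [-0.0, 0.9, 0.2]
width: 55.4
```

Request:
{"op": "step_arm", "data": {"moves": "-1.7 2.9 0.5 0 0 0.069; -1.5 3.0 0.5 0 0 0.069; 0 0 0 0 0 0"}}

```text
time: 2.95
eef_pos: [625.6, -250.0, 145.9]
ee_rot: [0.901, 0.434, -0.002, -0.001]
force: [0.5, 0.3, -1.3]
width: 54.9
```

```bash
python3 - <<'E'
from h import *
obs(); plan([622.7,-247.1,60],51.6,4); plan([622.7,-247.1,8],51.6,8)
p,d=eyes.read_camera("scene"); q,_=eyes.read_camera("top")
a=cv2.resize(p[160:290,130:280],None,fx=2.6,fy=2.6); b=cv2.resize(q[100:230,350:500],None,fx=2.6,fy=2.6)
cv2.imwrite("pics/s1.png",np.hstack([a,b]))
E
```

```text
t 2.95 pos [ 625.6 -250.   145.9] yaw 51.5 q [-0.43  0.29  1.14 -0.    1.71  0.24] F [ 0.5  0.3 -1.3] T [-0.12  0.1  -0.  ] w 54.9
0.02 -0.09 2.15 -0.001 0.001 -0.001; 0.02 -0.09 2.15 -0.001 0.001 -0.001; 0.01 -0.10 2.15 -0.001 0.001 -0.001; 0.01 -0.10 2.15 -0.001 0.001 -0.001
0.01 -0.04 1.72 -0.001 0.000 -0.000; 0.01 -0.04 1.72 -0.001 0.000 -0.000; 0.01 -0.05 1.72 -0.001 0.000 -0.000; 0.01 -0.05 1.72 -0.001 0.000 -0.000; 0.01 -0.05 1.72 -0.001 0.000 -0.000; 0.01 -0.05 1.72 -0.001 0.000 -0.000; 0.01 -0.05 1.72 -0.001 0.000 -0.000; 0.01 -0.05 1.72 -0.001 0.000 -0.000
```

View pics/s1.png

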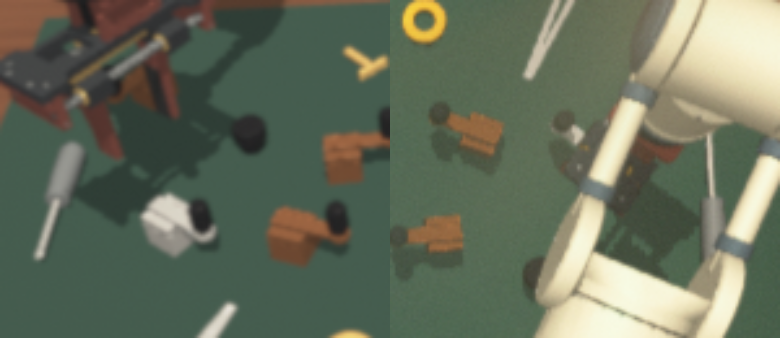

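The picture shows the open gripper above the crank, with the handle clear at about (563,120) in the crop. I'll check the settled pose and then go down.

```bash
python3 - <<'E'
from h import *
obs(); plan([622.7,-247.1,55],51.6,4)
E
```

```text
t 3.05 pos [ 625.  -245.9  148.7] yaw 51.8 q [-0.43  0.29  1.14  0.    1.72  0.24] F [0.2 0.9 0.1] T [-0.05  0.1   0.04] w 55.2
-0.06 -0.02 2.34 -0.001 0.000 0.001; -0.06 -0.02 2.34 -0.001 0.000 0.001; -0.06 -0.02 2.34 -0.001 0.000 0.001; -0.06 -0.03 2.34 -0.001 0.000 0.001
```

Request:
{"op": "step_arm", "data": {"moves": "-0.1 -0.1 2.3 0 0 0; -0.1 0 2.3 0 0 0; 0 0 2.3 0 0 0; 0 0 1.5 0 0 0; 0 0 1.0 0 0 0; 0 0 0 0 0 0; 0 0 0 0 0 0; 0 0 0 0 0 0"}}

```text
time: 3.72
eef_pos: [624.1, -246.0, 58.9]
ee_rot: [0.899, 0.438, 0.001, 0.001]
force: [0.4, -0.0, 0.2]
width: 55.1
```

```bash
python3 - <<'E'
from h import *
obs(); plan([622.7,-247.1,8],51.6,5)
p,d=eyes.read_camera("scene")
cv2.imwrite("pics/s2.png",cv2.resize(p[190:280,140:260],None,fx=6,fy=6,interpolation=cv2.INTER_CUBIC))
E
```

```text
t 3.72 pos [ 624.1 -246.    58.9] yaw 51.9 q [-0.43  0.3   1.28  0.    1.55  0.24] F [ 0.4 -0.   0.2] T [-0.07  0.14 -0.01] w 55.1
-0.04 -0.01 1.02 0.001 -0.000 0.001; -0.04 -0.01 1.02 0.001 -0.000 0.001; -0.04 -0.01 1.02 0.001 -0.000 0.001; -0.04 -0.01 1.02 0.001 -0.000 0.001; -0.04 -0.01 1.02 0.001 -0.000 0.001
```

View pics/s2.png

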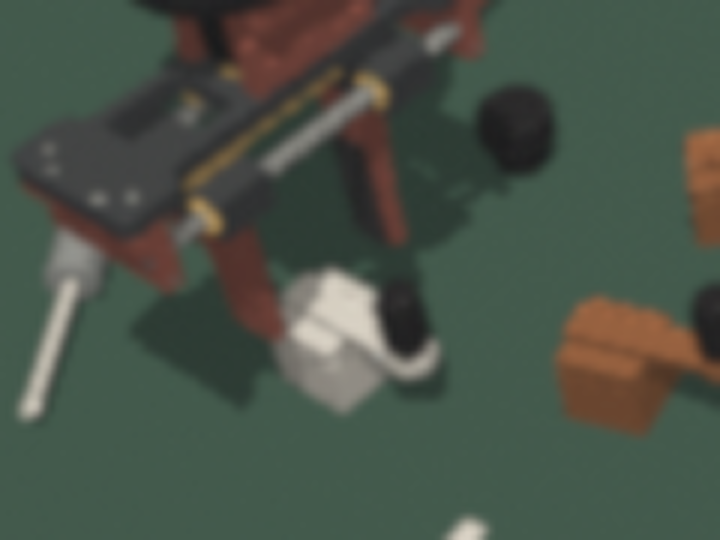

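The fingers straddle the hub, which is at about (340,340) in the crop. Now down to grasp height.

Request:
{"op": "step_arm", "data": {"moves": "-0.1 0 1.3 0 0 0; 0 0 1.3 0 0 0; 0 0 1.0 0 0 0; 0 0 0.8 0 0 0; 0 0 0.6 0 0 0; 0 0 0 0 0 0; 0 0 0 0 0 0"}}

```text
time: 4.35
eef_pos: [622.4, -246.8, 5.9]
ee_rot: [0.899, 0.438, -0.0, -0.0]
force: [0.7, 0.7, 0.5]
width: 54.9
```

Request:
{"op": "step_arm", "data": {"moves": "0 0 0 0 0 0; 0 0 0 0 0 0; 0 0 0 0 0 0; 0 0 0 0 0 0; 0 0 0 0 0 0; 0 0 0 0 0 0", "grip": 2.5}}

```text
time: 4.85
eef_pos: [623.1, -247.1, 7.5]
ee_rot: [0.899, 0.438, 0.0, 0.001]
force: [-0.7, 0.5, 2.4]
width: 36.1
```

```bash
python3 - <<'E'
from h import *
obs()
p,d=eyes.read_camera("scene")
cv2.imwrite("pics/s3.png",cv2.resize(p[190:280,140:260],None,fx=6,fy=6,interpolation=cv2.INTER_CUBIC))
E
```

```text
t 4.85 pos [ 623.1 -247.1    7.5] yaw 51.9 q [-0.43  0.34  1.33  0.    1.47  0.24] F [-0.7  0.5  2.4] T [-0.03  0.19  0.03] w 36.1
```

View pics/s3.png

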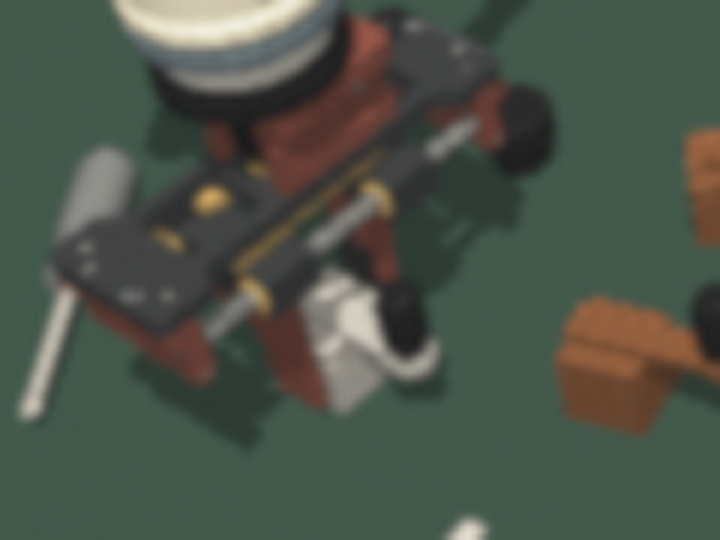

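Gripped at 36.1 mm, which matches the hub's width, and the picture shows it between the pads. Lifting.

Request:
{"op": "step_arm", "data": {"moves": "0 0 -0.5 0 0 0; 0 0 -1.5 0 0 0; 0 0 -2.5 0 0 0; 0 0 -3 0 0 0; 0 0 -3 0 0 0; 0 0 -2 0 0 0; 0 0 -1 0 0 0; 0 0 0 0 0 0"}}

```text
time: 5.57
eef_pos: [623.6, -247.3, 144.6]
ee_rot: [0.899, 0.438, 0.001, 0.002]
force: [0.7, 0.3, -1.5]
width: 35.5
```

```bash
python3 - <<'E'
from h import *
obs(); plan([517.4,95.2,130],77.8,12)
p,d=eyes.read_camera("scene")
cv2.imwrite("pics/s4.png",cv2.resize(p[150:280,140:260],None,fx=4,fy=4,interpolation=cv2.INTER_CUBIC))
E
```

```text
t 5.57 pos [ 623.6 -247.3  144.6] yaw 51.9 q [-0.43  0.28  1.16  0.    1.7   0.24] F [ 0.7  0.3 -1.5] T [-0.05  0.11  0.03] w 35.5
1.70 -2.46 0.11 0.000 -0.000 -0.038; 1.79 -2.39 0.11 0.000 -0.000 -0.038; 1.88 -2.32 0.11 0.000 -0.000 -0.038; 1.97 -2.25 0.12 0.000 -0.000 -0.038; 2.05 -2.17 0.12 0.000 -0.000 -0.038; 2.13 -2.10 0.12 0.000 -0.000 -0.038; 2.21 -2.01 0.12 0.000 -0.000 -0.038; 2.28 -1.93 0.12 0.000 -0.000 -0.038
2.35 -1.84 0.12 0.000 -0.000 -0.038; 2.42 -1.75 0.12 0.000 -0.000 -0.038; 2.48 -1.66 0.12 0.000 -0.000 -0.038; 2.55 -1.57 0.12 0.000 -0.000 -0.038
```

View pics/s4.png

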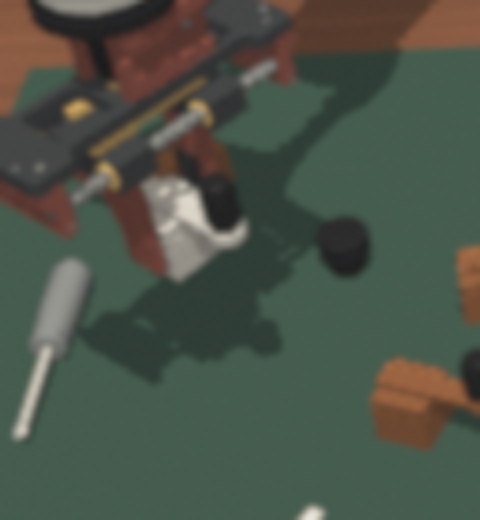

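The crank is held level, with the hub at about (185,235) and the handle at (220,200). Now carrying it to above the square.

Request:
{"op": "step_arm", "data": {"moves": "1.7 -2.5 0.1 0 0 -0.038; 1.8 -2.4 0.1 0 0 -0.038; 1.9 -2.3 0.1 0 0 -0.038; 2.0 -2.2 0.1 0 0 -0.038; 2.0 -2.2 0.1 0 0 -0.038; 2.1 -2.1 0.1 0 0 -0.038; 2.2 -2.0 0.1 0 0 -0.038; 2.3 -1.9 0.1 0 0 -0.038"}}

```text
time: 6.28
eef_pos: [550.0, -17.5, 130.2]
ee_rot: [0.822, 0.569, -0.002, -0.002]
force: [-0.2, 0.9, -2.4]
width: 36.0
```

Request:
{"op": "step_arm", "data": {"moves": "2.3 -1.8 0.1 0 0 -0.038; 2.4 -1.8 0.1 0 0 -0.038; 2.5 -1.7 0.1 0 0 -0.038; 2.5 -1.6 0.1 0 0 -0.038; 0 0 0 0 0 0; 0 0 0 0 0 0; 0 0 0 0 0 0"}}

```text
time: 6.87
eef_pos: [514.4, 94.0, 127.7]
ee_rot: [0.777, 0.629, -0.001, -0.001]
force: [0.2, -1.0, -2.2]
width: 36.1
```

```bash
python3 - <<'E'
from h import *
for i in range(3):
    p,d=eyes.read_camera("scene"); obs()
plan([517.4,95.2,105],77.8,4)
q,_=eyes.read_camera("top")
a=cv2.resize(p[110:230,290:410],None,fx=3.3,fy=3.3,interpolation=cv2.INTER_CUBIC)
b=cv2.resize(q[140:260,240:360],None,fx=3.3,fy=3.3,interpolation=cv2.INTER_CUBIC)
cv2.imwrite("pics/s5.png",np.hstack([a,b]))
E
```

```text
t 6.92 pos [514.8  93.6 128.1] yaw 78.0 q [ 0.12 -0.11  1.6  -0.    1.66  0.33] F [-0.3 -0.4 -2.2] T [-0.07  0.05 -0.02] w 36.2
t 6.97 pos [515.   93.4 128.5] yaw 77.9 q [ 0.11 -0.11  1.6  -0.    1.66  0.33] F [-0.1 -0.5 -2.1] T [-0.09  0.1   0.02] w 35.9
t 7.02 pos [515.2  93.3 128.8] yaw 77.9 q [ 0.11 -0.11  1.6  -0.    1.66  0.33] F [ 0.2 -0.6 -2.5] T [-0.08  0.06  0.  ] w 35.6
0.06 0.04 0.59 -0.000 0.000 0.001; 0.06 0.04 0.59 -0.000 0.000 0.001; 0.06 0.04 0.59 -0.000 0.000 0.001; 0.06 0.04 0.59 -0.000 0.000 0.001
```

View pics/s5.png

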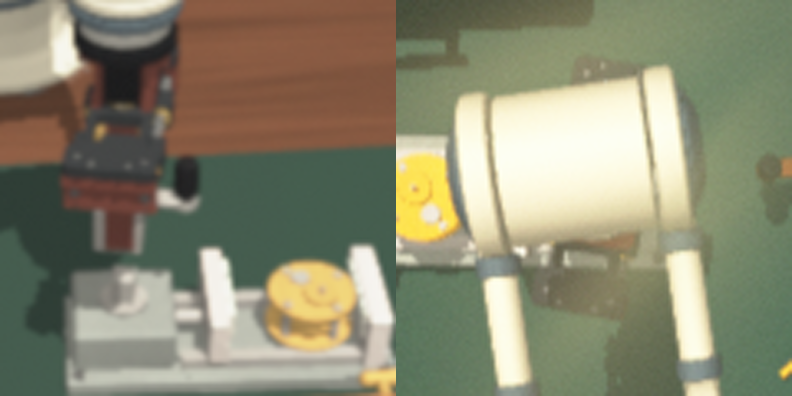

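The hub hangs just above the square, which is at about (125,285) in the left crop. I'll descend to just clear of it and settle.

Request:
{"op": "step_arm", "data": {"moves": "0.1 0.1 0.8 0 0 0; 0.1 0.1 0.8 0 0 0; 0 0 0.6 0 0 0; 0 0 0 0 0 0; 0 0 0 0 0 0; 0 0 0 0 0 0; 0 0 0 0 0 0"}}

```text
time: 7.65
eef_pos: [517.7, 96.0, 108.0]
ee_rot: [0.777, 0.63, 0.0, 0.0]
force: [0.7, 0.0, -3.1]
width: 35.9
```

```bash
python3 - <<'E'
from h import *
np.set_printoptions(precision=1,suppress=True)
L=[];D=[];P=[]
for i in range(6):
    p,d=eyes.read_camera("scene"); o=sensors.get_obs();L.append(o["eef_pos"]);P.append(p);D.append(np.where(d>0,d,np.nan))
print(np.mean(L,0),np.std(L,0)); obs()
p=np.mean(P,0).astype(np.uint8)
np.save("pics/s6.npy",p);np.save("pics/s6d.npy",np.nanmean(D,0))
a=p[175:235,305:365];a=cv2.resize(a,None,fx=9,fy=9,interpolation=cv2.INTER_CUBIC)
cv2.imwrite("pics/s6.png",a)
m=np.mean(L,0);print("hub under",proj("scene",[m[0],m[1],m[2]-7]),"sq top",proj("scene",[517.4,95.2,86]),"seat",proj("scene",[517.4,95.2,60]))
E
```

```text
[517.7  96.  108. ] [0.1 0.  0.1]
t 7.95 pos [517.6  96.  107.9] yaw 78.0 q [ 0.1 -0.1  1.6  0.   1.6  0.3] F [ 0.4  0.4 -2.4] T [-0.1  0.1  0. ] w 35.6
hub under [[327.6 187.6]] sq top [[327.2 191.9]] seat [[327.2 199.2]]
```

View pics/s6.png

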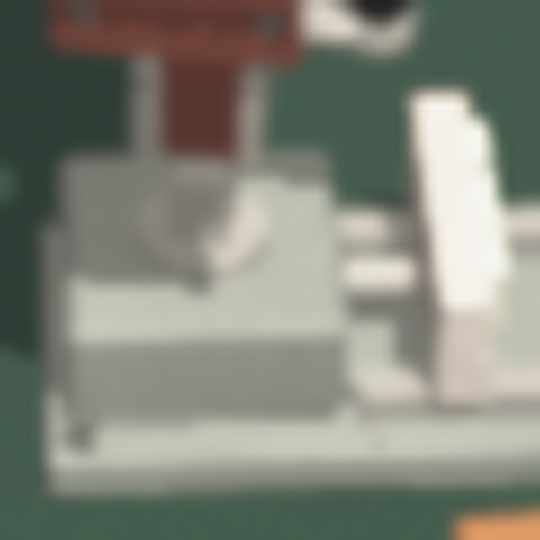

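```bash
python3 - <<'E'
import numpy as np
p=np.load("pics/s6.npy").astype(int); np.set_printoptions(linewidth=200)
for v in range(182,192): print(v,[tuple(p[v,u]) if 0 else int(p[v,u].sum()//3) for u in range(315,340)], [int(p[v,u,2]-p[v,u,1]) for u in range(315,340)])
from h import *
# predicted hub corners at underside and top
m=np.array([517.7,96.0]);th=np.radians(78);X=np.array([np.cos(th),np.sin(th)]);Y=np.array([-X[1],X[0]])
for z in(101,125):
    print(z,proj("scene",[np.r_[m+a*18*X+b*18*Y,z] for a,b in((1,1),(1,-1),(-1,-1),(-1,1))]).round(1).tolist())
E
```

```text
182 [53, 54, 55, 61, 81, 102, 111, 101, 79, 66, 64, 64, 64, 65, 65, 69, 78, 91, 98, 93, 86, 81, 79, 79, 79] [-14, -13, -12, -9, -2, 3, 7, 13, 26, 33, 36, 36, 35, 35, 36, 36, 29, 21, 17, 15, 13, 13, 8, -6, -20]
183 [53, 53, 53, 59, 79, 100, 110, 102, 80, 65, 62, 62, 61, 61, 62, 67, 83, 103, 111, 101, 88, 81, 79, 79, 79] [-14, -15, -14, -12, -5, 0, 5, 11, 24, 32, 33, 34, 33, 33, 33, 32, 22, 11, 6, 1, -7, -13, -16, -20, -23]
184 [53, 53, 53, 59, 77, 98, 109, 103, 80, 65, 62, 62, 62, 62, 63, 68, 87, 111, 118, 105, 89, 81, 79, 79, 79] [-15, -15, -15, -12, -5, 1, 5, 12, 23, 32, 33, 34, 34, 34, 34, 31, 21, 10, 4, -3, -14, -22, -23, -24, -23]
185 [53, 53, 53, 60, 81, 104, 113, 102, 79, 65, 62, 62, 62, 62, 62, 69, 90, 115, 121, 107, 89, 81, 79, 79, 79] [-15, -15, -14, -12, -4, 1, 5, 11, 23, 31, 34, 34, 34, 34, 33, 31, 20, 11, 4, -4, -15, -22, -23, -23, -23]
186 [53, 54, 54, 61, 84, 107, 115, 102, 78, 64, 62, 62, 62, 62, 62, 71, 99, 126, 130, 110, 88, 80, 79, 79, 79] [-14, -15, -14, -11, -3, 1, 4, 11, 23, 32, 34, 34, 34, 34, 33, 29, 19, 10, 4, -3, -16, -23, -24, -24, -23]
187 [53, 53, 54, 61, 
[... 505 characters left out ...]
, 84, 79, 79, 79, 79] [-15, -14, -15, -11, -5, 1, 5, 11, 23, 33, 35, 34, 34, 35, 34, 28, 17, 9, 2, -9, -19, -23, -23, -23, -23]
190 [55, 55, 55, 63, 84, 107, 114, 102, 80, 66, 64, 64, 64, 64, 64, 75, 105, 129, 126, 102, 86, 83, 82, 83, 83] [-15, -14, -14, -11, -4, 1, 4, 11, 23, 32, 33, 33, 34, 34, 34, 30, 19, 8, 0, -10, -19, -21, -21, -21, -22]
191 [67, 67, 69, 73, 89, 107, 114, 105, 88, 76, 74, 74, 73, 72, 72, 82, 108, 131, 128, 109, 99, 98, 98, 98, 98] [-10, -10, -10, -9, -4, 0, 4, 8, 17, 24, 26, 27, 28, 29, 30, 29, 20, 9, 0, -7, -12, -12, -12, -12, -13]
101 [[335.1, 183.9], [333.6, 192.6], [319.9, 191.4], [321.7, 182.8]]
125 [[335.3, 176.8], [333.8, 185.4], [319.8, 184.3], [321.7, 175.7]]
```

```bash
python3 - <<'E'
import numpy as np
from m import *
np.set_printoptions(linewidth=200)
g=cv2.cvtColor(s,cv2.COLOR_BGR2GRAY).astype(int)
for v in range(188,206): print(v,g[v,316:340].tolist())
th=np.radians(-12)
c=np.array([517.5,95.3]);X=np.array([np.cos(th),np.sin(th)]);Y=np.array([-X[1],X[0]])
for z,h in((84,9),(62,9),(86,7)):
    print(z,proj("scene",[np.r_[c+a*h*X+b*h*Y,z] for a,b in((1,1),(1,-1),(-1,-1),(-1,1))]).round(1).tolist())
print(proj("scene",[[517.5,75.3,60],[517.5,115.3,60],[559.5,95.3-42,55],[559.5,137.3,55]]).round(1))
for v in (203,204,205,206,207): print(v,g[v,308:318].tolist(),g[v,388-60:348].tolist())
E
```

```text
188 [84, 84, 84, 85, 84, 84, 85, 84, 85, 86, 85, 85, 85, 85, 85, 85, 84, 84, 84, 84, 84, 84, 84, 85]
189 [85, 84, 85, 84, 84, 84, 85, 87, 93, 99, 101, 100, 97, 95, 92, 88, 86, 85, 85, 85, 86, 85, 85, 85]
190 [87, 87, 89, 88, 89, 89, 91, 100, 122, 143, 150, 150, 144, 135, 125, 110, 100, 97, 98, 98, 97, 97, 98, 97]
191 [105, 106, 109, 109, 112, 115, 118, 130, 161, 189, 201, 201, 195, 185, 170, 151, 140, 139, 141, 142, 141, 142, 142, 140]
192 [144, 147, 148, 149, 153, 157, 159, 165, 185, 207, 214, 215, 214, 208, 195, 183, 181, 182, 185, 186, 187, 187, 187, 184]
193 [181, 182, 182, 182, 184, 186, 186, 186, 197, 213, 216, 216, 216, 212, 198, 187, 190, 192, 193, 194, 194, 194, 195, 195]
194 [191, 191, 190, 191, 192, 193, 191, 190, 196, 207, 211, 213, 214, 208, 191, 183, 188, 192, 192, 192, 192, 193, 194, 195]
195 [192, 192, 192, 192, 193, 192, 185, 177, 177, 180, 185, 191, 194, 191, 180, 180, 189, 192, 192, 191, 191, 192, 193, 193]
196 [193, 193, 193, 193, 194, 193, 178, 160, 158, 159, 161, 164, 165, 164, 167, 183, 196, 196, 193, 191, 191, 191, 193, 192]
197 [194, 194, 193, 192, 197, 199, 
[... 1424 characters left out ...]
200, 188, 179, 182, 188, 191, 192, 193, 194, 194, 189, 178, 174, 183, 186, 184, 179]
204 [80, 86, 105, 124, 148, 178, 193, 196, 196, 196] [196, 197, 194, 187, 178, 180, 187, 190, 191, 192, 193, 193, 193, 189, 183, 196, 214, 217, 218, 217]
205 [84, 90, 106, 123, 148, 178, 194, 197, 197, 197] [177, 180, 183, 185, 186, 188, 190, 191, 192, 192, 192, 192, 192, 189, 188, 204, 220, 223, 224, 224]
206 [85, 95, 109, 123, 147, 178, 194, 197, 197, 197] [182, 186, 189, 191, 192, 191, 192, 192, 193, 193, 192, 192, 192, 188, 185, 190, 200, 204, 204, 203]
207 [88, 99, 113, 123, 146, 177, 194, 196, 197, 197] [191, 192, 193, 194, 194, 192, 192, 192, 192, 193, 193, 193, 193, 189, 179, 166, 163, 162, 162, 161]
```

Relative to the square, the hub is aligned within about 1 mm, since both show the same 0.8 px camera bias. Going down gently and watching the force.

Request:
{"op": "step_arm", "data": {"moves": "0 0 0.4 0 0 0; 0 0 0.4 0 0 0; 0 0 0.2 0 0 0; 0 0 0.2 0 0 0; 0 0 0.2 0 0 0; 0 0 0 0 0 0"}}

```text
time: 8.45
eef_pos: [517.2, 95.9, 92.9]
ee_rot: [0.777, 0.629, -0.0, -0.0]
force: [-0.4, 0.2, -2.5]
width: 35.8
```

Request:
{"op": "step_arm", "data": {"moves": "0 0 0.15 0 0 0; 0 0 0.15 0 0 0; 0 0 0 0 0 0"}}

```text
time: 8.7
eef_pos: [517.4, 96.0, 90.4]
ee_rot: [0.777, 0.63, -0.0, -0.0]
force: [-0.6, 0.0, -2.0]
width: 35.9
```

Request:
{"op": "step_arm", "data": {"moves": "0 0 0.2 0 0 0; 0 0 0.2 0 0 0; 0 0 0 0 0 0"}}

```text
time: 8.95
eef_pos: [517.3, 95.9, 86.0]
ee_rot: [0.777, 0.629, -0.0, -0.0]
force: [-0.4, 0.2, -2.7]
width: 36.1
```

Request:
{"op": "step_arm", "data": {"moves": "0 0 0.2 0 0 0; 0 0 0.2 0 0 0; 0 0 0 0 0 0"}}

```text
time: 9.2
eef_pos: [517.4, 95.9, 82.0]
ee_rot: [0.777, 0.629, -0.0, -0.0]
force: [-0.9, -0.8, -2.8]
width: 35.6
```

The hub slid on without resistance: it is already about 10 mm below the square's top. Continuing to the seat.

Request:
{"op": "step_arm", "data": {"moves": "0 0 0.25 0 0 0; 0 0 0.25 0 0 0; 0 0 0.25 0 0 0; 0 0 0.25 0 0 0; 0 0 0 0 0 0"}}

```text
time: 9.62
eef_pos: [517.4, 95.9, 71.9]
ee_rot: [0.777, 0.629, -0.0, -0.0]
force: [-0.8, -0.4, -3.3]
width: 35.7
```

Request:
{"op": "step_arm", "data": {"moves": "0 0 0.1 0 0 0; 0 0 0.1 0 0 0; 0 0 0 0 0 0"}}

```text
time: 9.87
eef_pos: [517.4, 96.0, 70.4]
ee_rot: [0.777, 0.63, -0.0, -0.0]
force: [-1.8, 0.6, -3.5]
width: 35.8
```

Request:
{"op": "step_arm", "data": {"moves": "0 0 0.1 0 0 0; 0 0 0.1 0 0 0; 0 0 0 0 0 0"}}

```text
time: 10.12
eef_pos: [517.4, 96.0, 68.4]
ee_rot: [0.777, 0.63, -0.0, -0.0]
force: [-2.2, 0.9, -2.4]
width: 36.0
```

Request:
{"op": "step_arm", "data": {"moves": "0 0 0.1 0 0 0; 0 0 0.05 0 0 0; 0 0 0 0 0 0"}}

```text
time: 10.37
eef_pos: [517.4, 96.0, 67.4]
ee_rot: [0.777, 0.63, 0.0, -0.0]
force: [-3.7, 0.6, 0.1]
width: 35.8
```

Request:
{"op": "step_arm", "data": {"moves": "0 0 0.05 0 0 0; 0 0 0.05 0 0 0; 0 0 0 0 0 0"}}

```text
time: 10.62
eef_pos: [517.5, 96.0, 67.4]
ee_rot: [0.777, 0.63, 0.0, 0.0]
force: [-6.6, 0.7, 4.6]
width: 35.9
```

It's seated: the TCP stopped at 67.4 mm, which puts the underside at 60, and the upward force rose by about 7 N. Releasing and rising.

Request:
{"op": "step_arm", "data": {"moves": "0 0 0 0 0 0; 0 0 0 0 0 0; 0 0 0 0 0 0; 0 0 0 0 0 0", "grip": 5.5}}

```text
time: 10.95
eef_pos: [518.0, 95.9, 66.3]
ee_rot: [0.777, 0.629, 0.0, 0.0]
force: [0.1, 0.1, -0.4]
width: 55.0
```

Request:
{"op": "step_arm", "data": {"moves": "0 0 -0.5 0 0 0; 0 0 -1.5 0 0 0; 0 0 -3 0 0 0; 0 0 -3 0 0 0; 0 0 -2 0 0 0; 0 0 0 0 0 0"}}

```text
time: 11.45
eef_pos: [519.7, 96.2, 172.4]
ee_rot: [0.777, 0.629, 0.004, 0.003]
force: [-0.5, 0.3, 2.0]
width: 54.9
```

```bash
python3 - <<'E'
from h import *
obs()
p,d=eyes.read_camera("scene"); q,_=eyes.read_camera("top")
a=cv2.resize(p[160:235,305:415],None,fx=7,fy=7,interpolation=cv2.INTER_CUBIC)
cv2.imwrite("pics/s7.png",a)
cv2.imwrite("pics/t7.png",cv2.resize(q[140:260,200:360],None,fx=4,fy=4))
np.save("pics/s7d.npy",d);cv2.imwrite("pics/s7raw.png",p)
P=np.array([517.5,95.5])
for an in(77.9,): 
    X=np.array([np.cos(np.radians(an)),np.sin(np.radians(an))]); print("handle top px",proj("scene",[np.r_[P+50*X,138.5],np.r_[P+50*X,104]]), P+50*X)
E
```

```text
t 11.45 pos [519.7  96.2 172.4] yaw 78.0 q [ 0.12 -0.11  1.52 -0.    1.72  0.33] F [-0.5  0.3  2. ] T [-0.13  0.06  0.  ] w 54.9
handle top px [[346.89380854 177.88133084]
 [346.3968243  188.25368589]] [527.98092815 144.38916184]
```

View pics/s7.png

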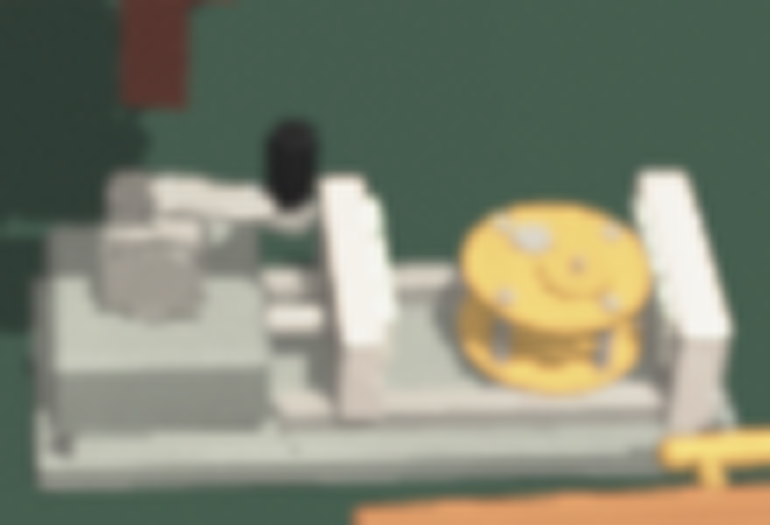

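View pics/t7.png

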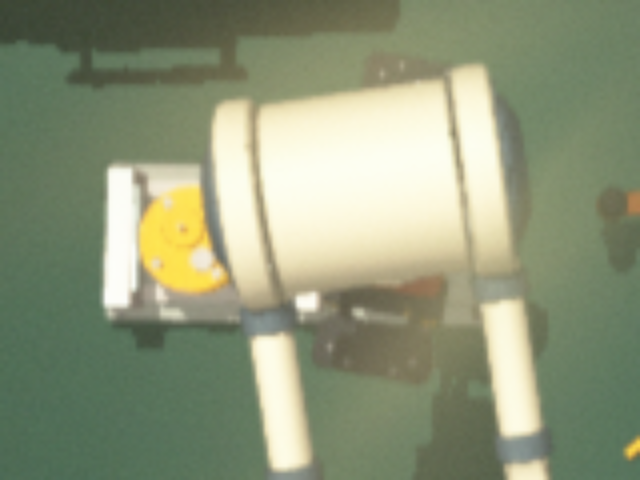

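The crank is seated: the hub sits on the collar at about (150,270), and the handle is upright at (292,160) in the crop, matching the seated prediction of (346.9,178) in full-image pixels. Next I'll check nearby heights and plan the handle grasp.

```bash
python3 - <<'E'
from h import *
obs()
P=np.load("pics/topdavg.npy");c=eyes.get_calibration("top");M=np.array(c["world_to_cam"])
def z(u,v):
    d=P[v,u];q=np.array([(u-c["cx"])/c["fx"]*d,(v-c["cy"])/c["fy"]*d,d]);return (M[:3,:3].T@(q-M[:3,3])).round(0)
for uv in((220,60),(280,80),(230,115),(220,125),(248,200),(286,200),(280,190),(232,200)):print(uv,z(*uv))
plan([528,144.4,150],78,4);plan([528,144.4,108],78,4)
E
```

```text
t 11.55 pos [518.1  96.  167. ] yaw 78.0 q [ 0.12 -0.11  1.53 -0.    1.72  0.33] F [-0.5 -0.3 -0.1] T [-0.06  0.08 -0.04] w 54.8
(220, 60) [867. 293. 181.]
(280, 80) [811. 144. 181.]
(230, 115) [747. 287.  95.]
(220, 125) [709. 302. 152.]
(248, 200) [521. 248.  65.]
(286, 200) [520. 148.  42.]
(280, 190) [546. 161.  62.]
(232, 200) [522. 291.  68.]
1.24 -0.01 0.43 0.001 -0.000 0.000; 1.24 -0.01 0.43 0.001 -0.000 0.000; 1.24 -0.01 0.43 0.001 -0.000 0.000; 1.24 -0.01 0.43 0.001 -0.000 0.000
1.23 -0.01 1.48 0.001 -0.000 0.000; 1.23 -0.01 1.48 0.001 -0.000 0.000; 1.23 -0.01 1.48 0.001 -0.000 0.000; 1.24 -0.01 1.48 0.001 -0.000 0.000
```

Request:
{"op": "step_arm", "data": {"moves": "1.5 0 0 0 0 0; 2.0 0 0 0 0 0; 1.45 0 0 0 0 0; 0 0 2.0 0 0 0; 0 0 2.0 0 0 0; 0 0 1.2 0 0 0; 0 0 0.7 0 0 0; 0 0 0 0 0 0", "grip": 5}}

```text
time: 12.22
eef_pos: [526.5, 144.1, 104.3]
ee_rot: [0.777, 0.629, -0.002, -0.001]
force: [0.2, 0.5, 0.4]
width: 50.1
```

Request:
{"op": "step_arm", "data": {"moves": "0 0 0 0 0 0; 0 0 0 0 0 0; 0 0 0 0 0 0"}}

```text
time: 12.47
eef_pos: [528.5, 144.4, 108.6]
ee_rot: [0.777, 0.629, 0.001, 0.001]
force: [0.8, 0.2, 0.9]
width: 50.1
```

```bash
python3 - <<'E'
from h import *
obs();p,d=eyes.read_camera("scene");obs()
cv2.imwrite("pics/s8.png",cv2.resize(p[150:225,305:395],None,fx=7,fy=7,interpolation=cv2.INTER_CUBIC))
E
```

```text
t 12.47 pos [528.5 144.4 108.6] yaw 78.0 q [ 0.2  -0.04  1.57 -0.    1.61  0.41] F [0.8 0.2 0.9] T [-0.09  0.08  0.  ] w 50.1
t 12.52 pos [528.4 144.4 108.5] yaw 78.0 q [ 0.2  -0.04  1.57  0.    1.61  0.41] F [ 0.4  0.4 -0.3] T [-0.07  0.06 -0.02] w 50.1
```

View pics/s8.png

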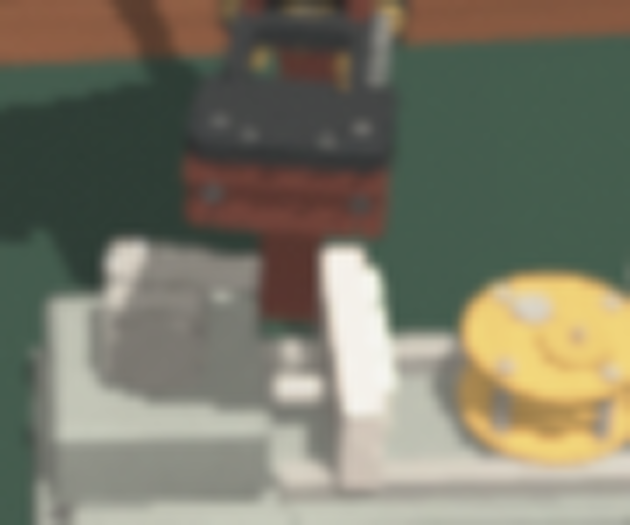

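The handle is hidden between the fingers at about (290,290), with the hub beside it still seated. Closing on it.

Request:
{"op": "step_arm", "data": {"moves": "0 0 0 0 0 0; 0 0 0 0 0 0; 0 0 0 0 0 0; 0 0 0 0 0 0; 0 0 0 0 0 0; 0 0 0 0 0 0", "grip": 1}}

```text
time: 13.02
eef_pos: [527.8, 144.4, 107.2]
ee_rot: [0.777, 0.63, 0.0, 0.0]
force: [-0.3, -0.7, 0.3]
width: 19.0
```

```bash
cat >> h.py <<'E'
C=np.array([517.5,95.7])
def fob():
    o=sensors.get_obs();d=np.array(o["eef_pos"][:2])-C;rr=np.linalg.norm(d);u=d/rr;t=np.array([u[1],-u[0]])  # t: clockwise
    F=np.array(o["force"]);beta=78-np.degrees(np.arctan2(d[1],d[0]))
    print(f"t {o['time']:.2f} pos {np.round(o['eef_pos'],1)} r {rr:.1f} beta {beta%360:.1f} Ftan(cw+) {F[:2]@t:.1f} Frad {F[:2]@u:.1f} Fz {F[2]:.1f} w {o['width']:.1f}")
E
python3 -c "
from h import *
fob();obs()"
```

```text
t 13.02 pos [527.8 144.4 107.2] r 49.8 beta 359.9 Ftan(cw+) -0.1 Frad -0.7 Fz 0.3 w 19.0
t 13.02 pos [527.8 144.4 107.2] yaw 78.0 q [ 0.2  -0.04  1.57 -0.    1.61  0.41] F [-0.3 -0.7  0.3] T [-0.06  0.06  0.03] w 19.0
```

Request:
{"op": "step_arm", "data": {"moves": "-0.04 0.65 0 0 0 0; -0.13 0.64 0 0 0 0; -0.5 1.21 0 0 0 0; -0.79 1.04 0 0 0 0; -1.04 0.79 0 0 0 0; -1.21 0.5 0 0 0 0; -1.29 0.17 0 0 0 0"}}

```text
time: 13.6
eef_pos: [566.1, 85.1, 106.6]
ee_rot: [0.777, 0.63, -0.001, -0.002]
force: [-8.0, 4.9, -0.0]
width: 19.3
```

```bash
python3 -c "
from h import *
fob()"
```

```text
t 13.60 pos [566.1  85.1 106.6] r 49.7 beta 90.3 Ftan(cw+) -3.1 Frad -8.9 Fz -0.0 w 19.3
```

Request:
{"op": "step_arm", "data": {"moves": "-1.29 -0.17 0 0 0 0; -1.21 -0.5 0 0 0 0; -1.04 -0.79 0 0 0 0; -0.79 -1.04 0 0 0 0; -0.5 -1.21 0 0 0 0; -0.17 -1.29 0 0 0 0"}}

```text
time: 14.1
eef_pos: [508.3, 45.7, 107.2]
ee_rot: [0.777, 0.629, 0.001, 0.001]
force: [4.2, 3.0, -2.9]
width: 19.5
```

```bash
python3 -c "
from h import *
fob()"
```

```text
t 14.10 pos [508.3  45.7 107.2] r 50.8 beta 178.4 Ftan(cw+) -3.5 Frad -3.7 Fz -2.9 w 19.5
```

Request:
{"op": "step_arm", "data": {"moves": "0.17 -1.29 0 0 0 0; 0.5 -1.21 0 0 0 0; 0.79 -1.04 0 0 0 0; 1.04 -0.79 0 0 0 0; 1.21 -0.5 0 0 0 0; 1.29 -0.17 0 0 0 0"}}

```text
time: 14.6
eef_pos: [467.5, 105.2, 107.5]
ee_rot: [0.777, 0.629, -0.001, -0.0]
force: [-3.7, -3.0, 0.7]
width: 19.5
```

```bash
python3 -c "
from h import *
fob()"
```

```text
t 14.60 pos [467.5 105.2 107.5] r 50.9 beta 268.7 Ftan(cw+) -3.6 Frad 3.1 Fz 0.7 w 19.5
```

Request:
{"op": "step_arm", "data": {"moves": "1.29 0.12 0 0 0 0; 1.21 0.48 0 0 0 0; 1.04 0.79 0 0 0 0; 0.79 1.04 0 0 0 0; 0.5 1.21 0 0 0 0; 0.17 1.29 0 0 0 0"}}

```text
time: 15.1
eef_pos: [527.3, 144.7, 106.8]
ee_rot: [0.777, 0.63, -0.001, -0.0]
force: [-4.2, -2.9, -1.2]
width: 19.3
```

```bash
python3 - <<'E'
from h import *
fob();p,d=eyes.read_camera("scene");fob()
cv2.imwrite("pics/s9.png",cv2.resize(p[150:225,305:415],None,fx=7,fy=7,interpolation=cv2.INTER_CUBIC))
E
```

```text
t 15.10 pos [527.3 144.7 106.8] r 50.0 beta 359.3 Ftan(cw+) -3.6 Frad -3.6 Fz -1.2 w 19.3
t 15.15 pos [529.4 144.1 106.8] r 49.9 beta 1.8 Ftan(cw+) -0.7 Frad -2.6 Fz 2.5 w 19.5
```

View pics/s9.png

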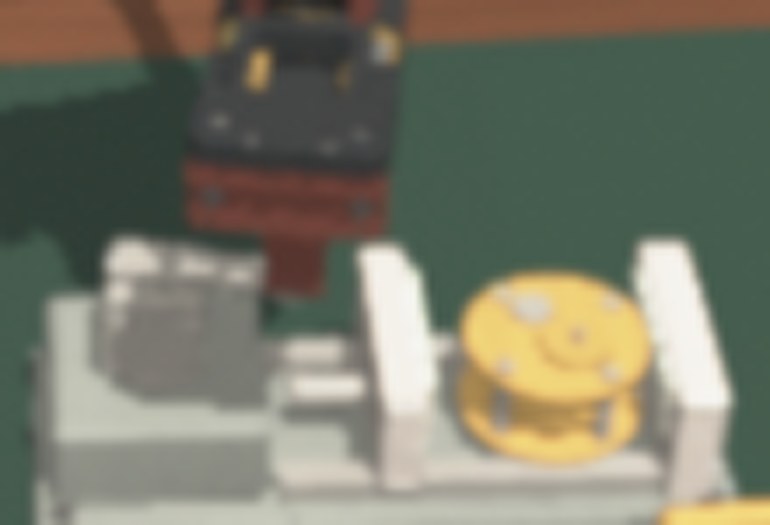

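After one turn the jaw has moved about 38 px in the crop (16 mm). Its face at about (428,340) is still some 35 px short of the movement at (461,345), so roughly another 0.8–1 turn remains. Continuing.

Request:
{"op": "step_arm", "data": {"moves": "-0.17 1.24 0 0 0 0; -0.5 1.18 0 0 0 0; -0.79 1.04 0 0 0 0; -1.04 0.79 0 0 0 0; -1.21 0.5 0 0 0 0; -1.29 0.17 0 0 0 0"}}

```text
time: 15.65
eef_pos: [565.4, 84.4, 107.1]
ee_rot: [0.777, 0.629, 0.001, -0.0]
force: [-4.1, 4.0, -1.1]
width: 19.3
```

```bash
python3 -c "
from h import *
fob()"
```

```text
t 15.65 pos [565.4  84.4 107.1] r 49.2 beta 91.3 Ftan(cw+) -3.0 Frad -4.9 Fz -1.1 w 19.3
```

Request:
{"op": "step_arm", "data": {"moves": "-1.29 -0.17 0 0 0 0; -1.21 -0.5 0 0 0 0; -1.04 -0.79 0 0 0 0"}}

```text
time: 15.9
eef_pos: [543.0, 52.5, 107.1]
ee_rot: [0.777, 0.629, 0.001, 0.0]
force: [-0.3, 5.8, -3.2]
width: 19.2
```

```bash
python3 -c "
from h import *
fob()
import math
for b in range(135,360,5): print(b,round(5*(math.cos(math.radians(b+5))-math.cos(math.radians(b))),2),round(5*(math.sin(math.radians(b+5))-math.sin(math.radians(b))),2),end=' | ')"
```

```text
t 15.90 pos [543.   52.5 107.1] r 50.1 beta 137.5 Ftan(cw+) -2.6 Frad -5.1 Fz -3.2 w 19.2
135 -0.29 -0.32 | 140 -0.27 -0.35 | 145 -0.23 -0.37 | 150 -0.2 -0.39 | 155 -0.17 -0.4 | 160 -0.13 -0.42 | 165 -0.09 -0.43 | 170 -0.06 -0.43 | 175 -0.02 -0.44 | 180 0.02 -0.44 | 185 0.06 -0.43 | 190 0.09 -0.43 | 195 0.13 -0.42 | 200 0.17 -0.4 | 205 0.2 -0.39 | 210 0.23 -0.37 | 215 0.27 -0.35 | 220 0.29 -0.32 | 225 0.32 -0.29 | 230 0.35 -0.27 | 235 0.37 -0.23 | 240 0.39 -0.2 | 245 0.4 -0.17 | 250 0.42 -0.13 | 255 0.43 -0.09 | 260 0.43 -0.06 | 265 0.44 -0.02 | 270 0.44 0.02 | 275 0.43 0.06 | 280 0.43 0.09 | 285 0.42 0.13 | 290 0.4 0.17 | 295 0.39 0.2 | 300 0.37 0.23 | 305 0.35 0.27 | 310 0.32 0.29 | 315 0.29 0.32 | 320 0.27 0.35 | 325 0.23 0.37 | 330 0.2 0.39 | 335 0.17 0.4 | 340 0.13 0.42 | 345 0.09 0.43 | 350 0.06 0.43 | 355 0.02 0.44 |
```

Request:
{"op": "step_arm", "data": {"moves": "-0.79 -1.04 0 0 0 0; -0.5 -1.21 0 0 0 0; -0.17 -1.29 0 0 0 0"}}

```text
time: 16.15
eef_pos: [505.3, 45.9, 107.0]
ee_rot: [0.777, 0.629, 0.001, 0.001]
force: [5.8, 7.1, -4.4]
width: 19.0
```

```bash
python3 - <<'E'
from h import *
fob();p,d=eyes.read_camera("scene")
cv2.imwrite("pics/s10.png",cv2.resize(p[175:225,340:410],None,fx=11,fy=11,interpolation=cv2.INTER_CUBIC))
# px per mm along y at z=68
print(proj("scene",[[517,180,68],[517,196,68]]))
E
```

```text
t 16.15 pos [505.3  45.9 107. ] r 51.3 beta 181.7 Ftan(cw+) -4.0 Frad -8.2 Fz -4.4 w 19.0
[[358.53714512 195.22105817]
 [364.4283845  194.9036499 ]]
```

View pics/s10.png

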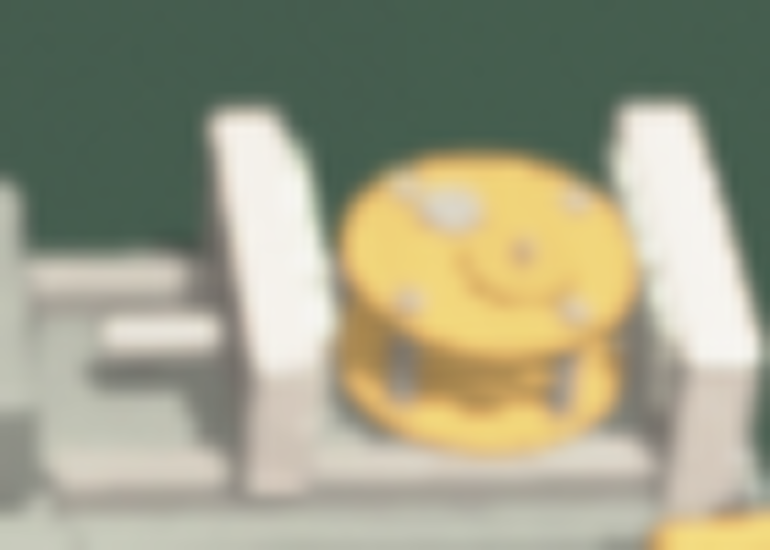

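The jaw's face at about (320,250) is roughly 22 px (5 mm, or 120°) short of the movement's edge at (342,250). I'll take smaller steps from here.

Request:
{"op": "step_arm", "data": {"moves": "0.02 -0.44 0 0 0 0; 0.06 -0.43 0 0 0 0; 0.09 -0.43 0 0 0 0; 0.13 -0.42 0 0 0 0; 0.17 -0.40 0 0 0 0; 0.2 -0.39 0 0 0 0"}}

```text
time: 16.7
eef_pos: [482.4, 58.4, 107.3]
ee_rot: [0.777, 0.629, -0.0, 0.001]
force: [3.6, -1.4, -2.0]
width: 19.0
```

```bash
python3 -c "
from h import *
fob()"
```

```text
t 16.70 pos [482.4  58.4 107.3] r 51.2 beta 211.3 Ftan(cw+) -3.6 Frad -1.5 Fz -2.0 w 19.0
```

Request:
{"op": "step_arm", "data": {"moves": "0.23 -0.37 0 0 0 0; 0.27 -0.35 0 0 0 0; 0.29 -0.32 0 0 0 0; 0 0 0 0 0 0"}}

```text
time: 17.03
eef_pos: [473.4, 69.2, 107.2]
ee_rot: [0.777, 0.63, -0.0, -0.0]
force: [1.9, 0.6, -1.7]
width: 19.0
```

```bash
python3 - <<'E'
from h import *
fob();p,d=eyes.read_camera("scene")
cv2.imwrite("pics/s11.png",cv2.resize(p[175:225,340:410],None,fx=11,fy=11,interpolation=cv2.INTER_CUBIC))
E
```

```text
t 17.03 pos [473.4  69.2 107.2] r 51.4 beta 227.0 Ftan(cw+) -0.5 Frad -2.0 Fz -1.7 w 19.0
```

View pics/s11.png

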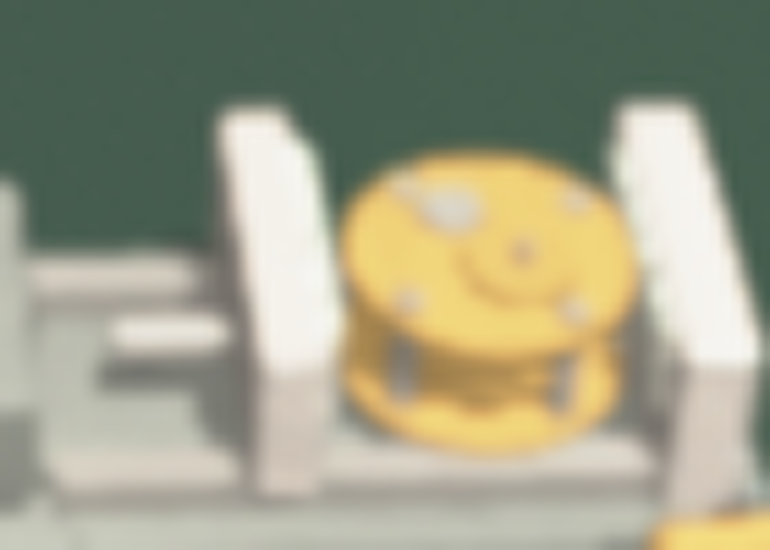

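The gap is about 12 px now (roughly 3 mm, 65°). Two-row calls next.

Request:
{"op": "step_arm", "data": {"moves": "0.32 -0.29 0 0 0 0; 0.35 -0.27 0 0 0 0; 0 0 0 0 0 0"}}

```text
time: 17.33
eef_pos: [469.6, 76.9, 107.1]
ee_rot: [0.777, 0.63, 0.0, -0.0]
force: [3.2, 0.6, -1.5]
width: 19.5
```

Request:
{"op": "step_arm", "data": {"moves": "0.37 -0.23 0 0 0 0; 0.39 -0.2 0 0 0 0; 0 0 0 0 0 0"}}

```text
time: 17.58
eef_pos: [467.0, 85.3, 107.1]
ee_rot: [0.777, 0.63, 0.0, -0.0]
force: [3.4, -0.5, -1.5]
width: 19.4
```

Request:
{"op": "step_arm", "data": {"moves": "0.4 -0.17 0 0 0 0; 0.42 -0.13 0 0 0 0; 0 0 0 0 0 0"}}

```text
time: 17.83
eef_pos: [465.9, 93.9, 107.1]
ee_rot: [0.777, 0.63, 0.0, -0.0]
force: [4.6, -0.5, -2.3]
width: 19.2
```

```bash
python3 - <<'E'
from h import *
fob();p,d=eyes.read_camera("scene")
cv2.imwrite("pics/s12.png",cv2.resize(p[175:225,340:410],None,fx=11,fy=11,interpolation=cv2.INTER_CUBIC))
import math
for k in range(21):
    b=255+k*2.5;print(b,round(5*(math.cos(math.radians(b+2.5))-math.cos(math.radians(b))),2),round(5*(math.sin(math.radians(b+2.5))-math.sin(math.radians(b))),2),end=' | ')
E
```

```text
t 17.83 pos [465.9  93.9 107.1] r 51.6 beta 256.0 Ftan(cw+) -0.7 Frad -4.6 Fz -2.3 w 19.2
255.0 0.21 -0.05 | 257.5 0.21 -0.04 | 260.0 0.22 -0.03 | 262.5 0.22 -0.02 | 265.0 0.22 -0.01 | 267.5 0.22 -0.0 | 270.0 0.22 0.0 | 272.5 0.22 0.01 | 275.0 0.22 0.02 | 277.5 0.22 0.03 | 280.0 0.21 0.04 | 282.5 0.21 0.05 | 285.0 0.21 0.06 | 287.5 0.21 0.07 | 290.0 0.2 0.08 | 292.5 0.2 0.09 | 295.0 0.2 0.1 | 297.5 0.19 0.1 | 300.0 0.19 0.11 | 302.5 0.18 0.12 | 305.0 0.18 0.13 |
```

View pics/s12.png

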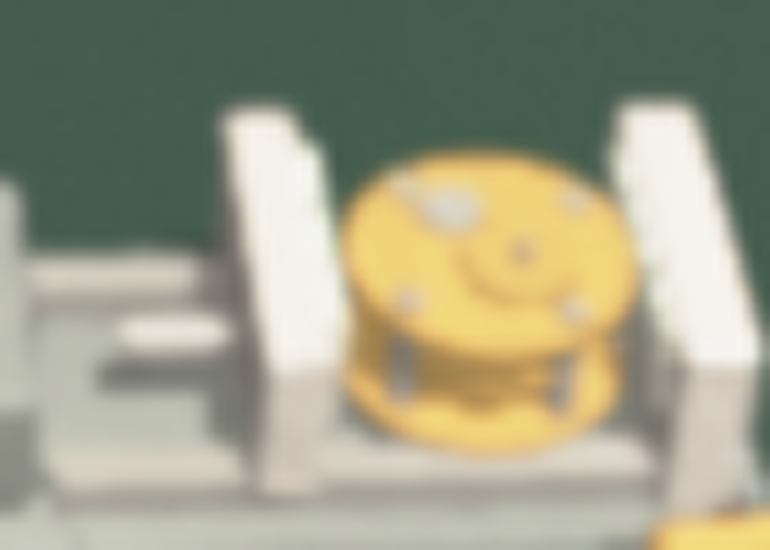

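The gap is now only a few px. One 2.5° step per call from here.

Request:
{"op": "step_arm", "data": {"moves": "0.21 -0.05 0 0 0 0; 0 0 0 0 0 0"}}

```text
time: 18.05
eef_pos: [465.9, 95.5, 107.1]
ee_rot: [0.777, 0.63, -0.0, 0.0]
force: [4.7, 0.2, -1.4]
width: 18.8
```

Request:
{"op": "step_arm", "data": {"moves": "0.21 -0.04 0 0 0 0; 0 0 0 0 0 0"}}

```text
time: 18.22
eef_pos: [466.0, 97.5, 107.1]
ee_rot: [0.777, 0.629, -0.0, 0.0]
force: [4.3, -1.7, -1.1]
width: 19.4
```

Request:
{"op": "step_arm", "data": {"moves": "0.22 -0.03 0 0 0 0; 0 0 0 0 0 0"}}

```text
time: 18.38
eef_pos: [466.1, 99.7, 107.1]
ee_rot: [0.777, 0.629, -0.0, 0.0]
force: [4.0, -1.4, -1.3]
width: 18.9
```

Request:
{"op": "step_arm", "data": {"moves": "0.22 -0.02 0 0 0 0; 0 0 0 0 0 0"}}

```text
time: 18.55
eef_pos: [466.3, 101.8, 107.1]
ee_rot: [0.777, 0.629, -0.0, 0.0]
force: [3.3, -1.3, -2.3]
width: 19.1
```

```bash
python3 -c "
from h import *
fob()"
```

```text
t 18.55 pos [466.3 101.8 107.1] r 51.5 beta 264.8 Ftan(cw+) -0.9 Frad -3.4 Fz -2.3 w 19.1
```

Request:
{"op": "step_arm", "data": {"moves": "0.22 -0.01 0 0 0 0; 0 0 0 0 0 0"}}

```text
time: 18.72
eef_pos: [466.7, 104.0, 107.1]
ee_rot: [0.777, 0.629, -0.0, 0.0]
force: [4.0, -3.3, -0.9]
width: 19.1
```

Request:
{"op": "step_arm", "data": {"moves": "0.22 0 0 0 0 0; 0 0 0 0 0 0"}}

```text
time: 18.88
eef_pos: [467.1, 106.2, 107.1]
ee_rot: [0.777, 0.629, -0.0, -0.0]
force: [5.3, -2.2, -2.0]
width: 19.0
```

Request:
{"op": "step_arm", "data": {"moves": "0.22 0 0 0 0 0; 0 0 0 0 0 0"}}

```text
time: 19.05
eef_pos: [467.6, 108.3, 107.1]
ee_rot: [0.777, 0.629, -0.0, 0.0]
force: [4.2, -1.9, -1.5]
width: 19.5
```

Request:
{"op": "step_arm", "data": {"moves": "0.22 0.01 0 0 0 0; 0 0 0 0 0 0"}}

```text
time: 19.22
eef_pos: [468.2, 110.5, 107.1]
ee_rot: [0.777, 0.629, -0.0, 0.0]
force: [4.9, -2.3, -2.0]
width: 19.4
```

```bash
python3 - <<'E'
from h import *
fob();p,d=eyes.read_camera("scene")
cv2.imwrite("pics/s13.png",cv2.resize(p[175:225,340:410],None,fx=11,fy=11,interpolation=cv2.INTER_CUBIC))
E
```

```text
t 19.22 pos [468.2 110.5 107.1] r 51.5 beta 274.7 Ftan(cw+) -0.8 Frad -5.4 Fz -2.0 w 19.4
```

View pics/s13.png

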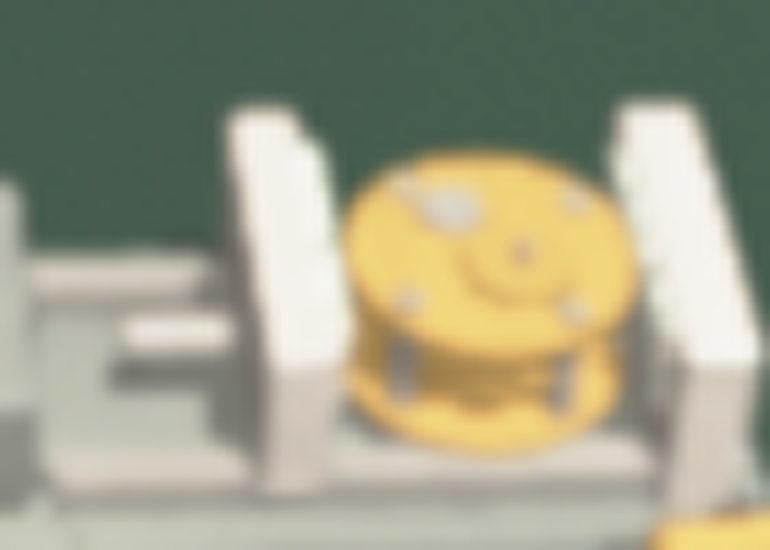

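Request:
{"op": "step_arm", "data": {"moves": "0.12 0.02 0 0 0 0; 0 0 0 0 0 0"}}

```text
time: 19.43
eef_pos: [468.5, 111.5, 107.1]
ee_rot: [0.777, 0.629, -0.0, 0.0]
force: [4.0, -2.8, -1.8]
width: 19.2
```

Request:
{"op": "step_arm", "data": {"moves": "0.12 0.02 0 0 0 0; 0 0 0 0 0 0"}}

```text
time: 19.6
eef_pos: [469.0, 112.7, 107.1]
ee_rot: [0.777, 0.629, -0.0, 0.0]
force: [3.5, -3.9, -1.6]
width: 19.4
```

Request:
{"op": "step_arm", "data": {"moves": "0.12 0.02 0 0 0 0; 0 0 0 0 0 0"}}

```text
time: 19.77
eef_pos: [469.4, 113.9, 107.1]
ee_rot: [0.777, 0.629, -0.0, -0.0]
force: [4.1, -4.3, -1.9]
width: 19.1
```

Request:
{"op": "step_arm", "data": {"moves": "0.12 0.03 0 0 0 0; 0 0 0 0 0 0"}}

```text
time: 19.93
eef_pos: [470.0, 115.1, 107.1]
ee_rot: [0.777, 0.63, -0.0, -0.0]
force: [3.9, -2.8, -1.3]
width: 19.2
```

```bash
python3 -c "
from h import *
fob()"
```

```text
t 19.93 pos [470.  115.1 107.1] r 51.3 beta 280.3 Ftan(cw+) -1.1 Frad -4.7 Fz -1.3 w 19.2
```

Request:
{"op": "step_arm", "data": {"moves": "0.12 0.03 0 0 0 0; 0 0 0 0 0 0"}}

```text
time: 20.1
eef_pos: [470.5, 116.3, 107.1]
ee_rot: [0.777, 0.63, -0.0, -0.0]
force: [3.4, -3.1, -0.8]
width: 19.5
```

Request:
{"op": "step_arm", "data": {"moves": "0.12 0.03 0 0 0 0; 0 0 0 0 0 0"}}

```text
time: 20.27
eef_pos: [471.1, 117.5, 107.1]
ee_rot: [0.777, 0.63, -0.0, -0.0]
force: [2.2, -3.1, -1.0]
width: 19.3
```

Request:
{"op": "step_arm", "data": {"moves": "0.12 0.03 0 0 0 0; 0 0 0 0 0 0"}}

```text
time: 20.43
eef_pos: [471.6, 118.6, 107.1]
ee_rot: [0.777, 0.63, -0.0, -0.0]
force: [2.6, -3.2, -1.3]
width: 18.8
```

Request:
{"op": "step_arm", "data": {"moves": "0.12 0.04 0 0 0 0; 0 0 0 0 0 0"}}

```text
time: 20.6
eef_pos: [472.2, 119.7, 107.1]
ee_rot: [0.777, 0.63, -0.0, -0.0]
force: [1.2, -3.3, -0.9]
width: 19.1
```

```bash
python3 -c "
from h import *
fob()"
```

```text
t 20.60 pos [472.2 119.7 107.1] r 51.2 beta 285.9 Ftan(cw+) -2.3 Frad -2.6 Fz -0.9 w 19.1
```

Request:
{"op": "step_arm", "data": {"moves": "0.12 0.04 0 0 0 0; 0 0 0 0 0 0"}}

```text
time: 20.77
eef_pos: [472.9, 120.8, 107.1]
ee_rot: [0.777, 0.63, -0.0, -0.0]
force: [2.0, -2.4, -0.7]
width: 19.6
```

Request:
{"op": "step_arm", "data": {"moves": "0.12 0.04 0 0 0 0; 0 0 0 0 0 0"}}

```text
time: 20.93
eef_pos: [473.6, 121.8, 107.1]
ee_rot: [0.777, 0.63, -0.0, -0.0]
force: [1.2, -3.3, -0.4]
width: 19.3
```

Request:
{"op": "step_arm", "data": {"moves": "0.12 0.04 0 0 0 0; 0 0 0 0 0 0"}}

```text
time: 21.1
eef_pos: [474.3, 122.9, 107.1]
ee_rot: [0.777, 0.63, 0.0, -0.0]
force: [1.0, -3.0, -0.8]
width: 19.4
```

```bash
python3 -c "
from h import *
fob()"
```

```text
t 21.10 pos [474.3 122.9 107.1] r 51.1 beta 290.2 Ftan(cw+) -2.0 Frad -2.5 Fz -0.8 w 19.4
```

Request:
{"op": "step_arm", "data": {"moves": "0.12 0.05 0 0 0 0; 0 0 0 0 0 0"}}

```text
time: 21.27
eef_pos: [475.0, 124.0, 107.1]
ee_rot: [0.777, 0.63, 0.0, -0.0]
force: [0.1, -2.5, -1.3]
width: 19.4
```

Request:
{"op": "step_arm", "data": {"moves": "0.12 0.05 0 0 0 0; 0 0 0 0 0 0"}}

```text
time: 21.43
eef_pos: [475.7, 125.1, 107.1]
ee_rot: [0.777, 0.63, 0.0, -0.0]
force: [0.6, -2.4, -0.1]
width: 19.3
```

Request:
{"op": "step_arm", "data": {"moves": "0.12 0.05 0 0 0 0; 0 0 0 0 0 0"}}

```text
time: 21.6
eef_pos: [476.5, 126.1, 107.1]
ee_rot: [0.777, 0.63, 0.0, -0.0]
force: [0.5, -2.5, -0.2]
width: 19.6
```

Request:
{"op": "step_arm", "data": {"moves": "0.11 0.05 0 0 0 0; 0 0 0 0 0 0"}}

```text
time: 21.77
eef_pos: [477.2, 127.0, 107.1]
ee_rot: [0.777, 0.63, 0.0, -0.0]
force: [1.0, -2.8, -0.7]
width: 19.6
```

```bash
python3 - <<'E'
from h import *
fob();p,d=eyes.read_camera("scene")
cv2.imwrite("pics/s14.png",cv2.resize(p[175:225,340:410],None,fx=11,fy=11,interpolation=cv2.INTER_CUBIC))
E
```

```text
t 21.77 pos [477.2 127.  107.1] r 51.0 beta 295.9 Ftan(cw+) -1.6 Frad -2.5 Fz -0.7 w 19.6
```

View pics/s14.png

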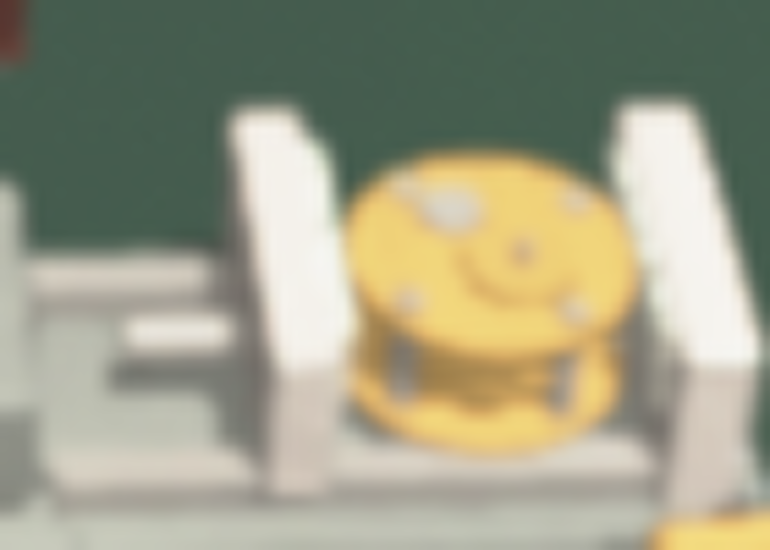

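Request:
{"op": "step_arm", "data": {"moves": "0.11 0.06 0 0 0 0; 0 0 0 0 0 0"}}

```text
time: 21.98
eef_pos: [478.0, 128.0, 107.1]
ee_rot: [0.777, 0.63, -0.0, -0.0]
force: [0.6, -2.2, -1.5]
width: 19.1
```

Request:
{"op": "step_arm", "data": {"moves": "0.11 0.06 0 0 0 0; 0 0 0 0 0 0"}}

```text
time: 22.15
eef_pos: [478.9, 129.0, 107.1]
ee_rot: [0.777, 0.629, 0.0, -0.0]
force: [-0.4, -2.6, -1.1]
width: 19.3
```

Request:
{"op": "step_arm", "data": {"moves": "0.11 0.06 0 0 0 0; 0 0 0 0 0 0"}}

```text
time: 22.32
eef_pos: [479.7, 129.9, 107.1]
ee_rot: [0.777, 0.63, 0.0, -0.0]
force: [0.9, -2.7, -1.2]
width: 19.2
```

Request:
{"op": "step_arm", "data": {"moves": "0.11 0.06 0 0 0 0; 0 0 0 0 0 0"}}

```text
time: 22.48
eef_pos: [480.6, 130.8, 107.1]
ee_rot: [0.777, 0.629, 0.0, 0.0]
force: [0.3, -2.7, -1.0]
width: 19.6
```

Request:
{"op": "step_arm", "data": {"moves": "0.11 0.07 0 0 0 0; 0 0 0 0 0 0"}}

```text
time: 22.65
eef_pos: [481.5, 131.7, 107.1]
ee_rot: [0.777, 0.629, 0.0, 0.0]
force: [1.0, -3.6, -1.9]
width: 19.0
```

Request:
{"op": "step_arm", "data": {"moves": "0.11 0.07 0 0 0 0; 0 0 0 0 0 0"}}

```text
time: 22.82
eef_pos: [482.4, 132.6, 107.0]
ee_rot: [0.777, 0.629, 0.0, 0.0]
force: [1.4, -3.5, -2.0]
width: 19.4
```

Request:
{"op": "step_arm", "data": {"moves": "0.11 0.07 0 0 0 0; 0 0 0 0 0 0"}}

```text
time: 22.98
eef_pos: [483.3, 133.5, 107.1]
ee_rot: [0.777, 0.629, 0.0, 0.0]
force: [1.0, -4.1, -1.6]
width: 19.1
```

Request:
{"op": "step_arm", "data": {"moves": "0.1 0.08 0 0 0 0; 0 0 0 0 0 0"}}

```text
time: 23.15
eef_pos: [484.3, 134.3, 107.0]
ee_rot: [0.777, 0.629, -0.0, 0.0]
force: [1.5, -4.2, -2.3]
width: 19.3
```

```bash
python3 -c "
from h import *
fob()"
```

```text
t 23.15 pos [484.3 134.3 107. ] r 50.9 beta 307.3 Ftan(cw+) -1.6 Frad -4.2 Fz -2.3 w 19.3
```

Request:
{"op": "step_arm", "data": {"moves": "0.1 0.08 0 0 0 0; 0 0 0 0 0 0"}}

```text
time: 23.32
eef_pos: [485.3, 135.1, 107.0]
ee_rot: [0.777, 0.629, -0.0, 0.0]
force: [1.1, -5.0, -2.4]
width: 19.2
```

Request:
{"op": "step_arm", "data": {"moves": "0.1 0.09 0 0 0 0; 0 0 0 0 0 0"}}

```text
time: 23.48
eef_pos: [486.4, 136.0, 107.1]
ee_rot: [0.777, 0.629, -0.0, 0.0]
force: [1.6, -4.5, -1.9]
width: 19.2
```

Request:
{"op": "step_arm", "data": {"moves": "0.09 0.09 0 0 0 0; 0 0 0 0 0 0"}}

```text
time: 23.65
eef_pos: [487.4, 136.7, 107.0]
ee_rot: [0.777, 0.629, -0.0, -0.0]
force: [0.8, -5.6, -2.5]
width: 19.2
```

Request:
{"op": "step_arm", "data": {"moves": "0.09 0.09 0 0 0 0; 0 0 0 0 0 0"}}

```text
time: 23.82
eef_pos: [488.4, 137.4, 107.1]
ee_rot: [0.777, 0.629, -0.0, -0.0]
force: [1.9, -4.9, -2.9]
width: 19.0
```

```bash
python3 -c "
from h import *
fob();p,d=eyes.read_camera('scene')
cv2.imwrite('pics/s15.png',cv2.resize(p[175:225,340:410],None,fx=11,fy=11,interpolation=cv2.INTER_CUBIC))"
```

```text
t 23.82 pos [488.4 137.4 107.1] r 50.8 beta 313.1 Ftan(cw+) -1.2 Frad -5.1 Fz -2.9 w 19.0
```

View pics/s15.png

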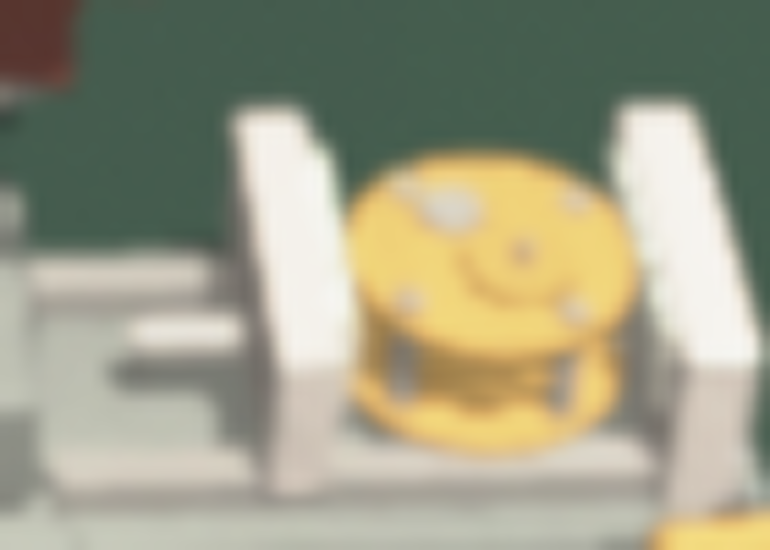

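Request:
{"op": "step_arm", "data": {"moves": "0.08 0.1 0 0 0 0; 0 0 0 0 0 0"}}

```text
time: 24.03
eef_pos: [489.5, 138.1, 107.1]
ee_rot: [0.777, 0.63, 0.0, -0.0]
force: [1.2, -3.5, -2.0]
width: 19.5
```

Request:
{"op": "step_arm", "data": {"moves": "0.08 0.1 0 0 0 0; 0 0 0 0 0 0"}}

```text
time: 24.2
eef_pos: [490.7, 138.7, 107.1]
ee_rot: [0.777, 0.63, 0.0, -0.0]
force: [0.8, -3.6, -2.6]
width: 19.2
```

```bash
python3 -c "
from h import *
fob()"
```

```text
t 24.20 pos [490.7 138.7 107.1] r 50.7 beta 316.0 Ftan(cw+) -1.2 Frad -3.4 Fz -2.6 w 19.2
```

Request:
{"op": "step_arm", "data": {"moves": "0.08 0.1 0 0 0 0; 0 0 0 0 0 0"}}

```text
time: 24.37
eef_pos: [491.8, 139.3, 107.1]
ee_rot: [0.777, 0.63, 0.0, -0.0]
force: [0.6, -3.0, -2.6]
width: 19.3
```

Request:
{"op": "step_arm", "data": {"moves": "0.08 0.1 0 0 0 0; 0 0 0 0 0 0"}}

```text
time: 24.53
eef_pos: [493.0, 139.9, 107.2]
ee_rot: [0.777, 0.63, 0.0, -0.0]
force: [-0.1, -3.1, -2.7]
width: 19.2
```

Request:
{"op": "step_arm", "data": {"moves": "0.08 0.1 0 0 0 0; 0 0 0 0 0 0"}}

```text
time: 24.7
eef_pos: [494.2, 140.4, 107.2]
ee_rot: [0.777, 0.63, 0.0, -0.0]
force: [-0.3, -2.9, -1.7]
width: 19.7
```

Request:
{"op": "step_arm", "data": {"moves": "0.08 0.1 0 0 0 0; 0 0 0 0 0 0"}}

```text
time: 24.87
eef_pos: [495.3, 141.0, 107.2]
ee_rot: [0.777, 0.63, 0.0, -0.0]
force: [-1.4, -2.1, -1.3]
width: 19.1
```

```bash
python3 -c "
from h import *
fob()"
```

```text
t 24.87 pos [495.3 141.  107.2] r 50.4 beta 321.9 Ftan(cw+) -2.2 Frad -1.2 Fz -1.3 w 19.1
```

Request:
{"op": "step_arm", "data": {"moves": "0.08 0.1 0 0 0 0; 0 0 0 0 0 0"}}

```text
time: 25.03
eef_pos: [496.5, 141.5, 107.2]
ee_rot: [0.777, 0.629, 0.0, -0.0]
force: [-0.9, -2.7, -1.4]
width: 19.2
```

Request:
{"op": "step_arm", "data": {"moves": "0.07 0.11 0 0 0 0; 0 0 0 0 0 0"}}

```text
time: 25.2
eef_pos: [497.7, 142.0, 107.2]
ee_rot: [0.777, 0.63, 0.0, -0.0]
force: [-0.7, -1.9, -1.1]
width: 19.4
```

Request:
{"op": "step_arm", "data": {"moves": "0.07 0.11 0 0 0 0; 0 0 0 0 0 0"}}

```text
time: 25.37
eef_pos: [499.0, 142.4, 107.2]
ee_rot: [0.777, 0.63, 0.0, -0.0]
force: [-1.2, -2.2, -1.3]
width: 19.2
```

Request:
{"op": "step_arm", "data": {"moves": "0.07 0.11 0 0 0 0; 0 0 0 0 0 0"}}

```text
time: 25.53
eef_pos: [500.2, 142.8, 107.2]
ee_rot: [0.777, 0.63, 0.0, -0.0]
force: [-2.5, -1.5, -1.8]
width: 19.1
```

```bash
python3 -c "
from h import *
fob();p,d=eyes.read_camera('scene')
cv2.imwrite('pics/s16.png',cv2.resize(p[175:225,340:410],None,fx=11,fy=11,interpolation=cv2.INTER_CUBIC))"
```

```text
t 25.53 pos [500.2 142.8 107.2] r 50.2 beta 327.8 Ftan(cw+) -2.8 Frad -0.6 Fz -1.8 w 19.1
```

View pics/s16.png

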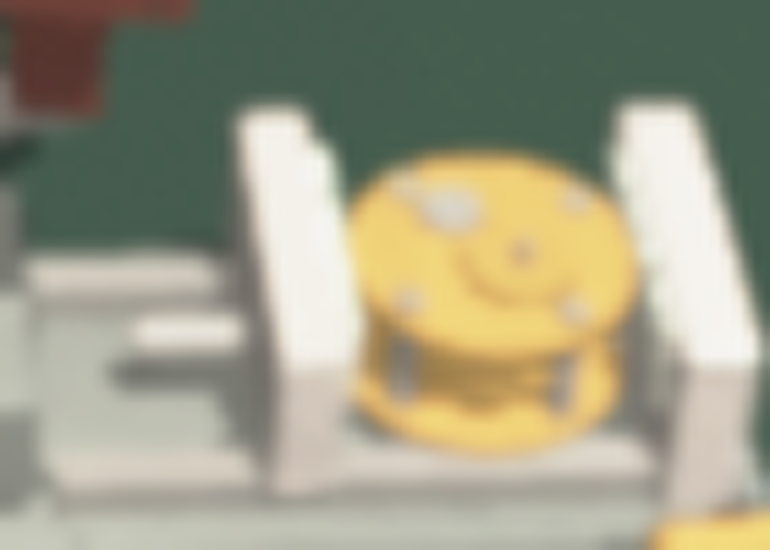

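Request:
{"op": "step_arm", "data": {"moves": "0.07 0.11 0 0 0 0; 0 0 0 0 0 0"}}

```text
time: 25.75
eef_pos: [501.4, 143.3, 107.2]
ee_rot: [0.777, 0.63, 0.0, -0.0]
force: [-0.7, -1.4, -1.0]
width: 18.9
```

Request:
{"op": "step_arm", "data": {"moves": "0.06 0.12 0 0 0 0; 0 0 0 0 0 0"}}

```text
time: 25.92
eef_pos: [502.7, 143.6, 107.1]
ee_rot: [0.777, 0.63, 0.0, -0.0]
force: [-1.4, -1.7, -2.0]
width: 19.2
```

```bash
python3 -c "
from h import *
fob()"
```

```text
t 25.92 pos [502.7 143.6 107.1] r 50.1 beta 330.9 Ftan(cw+) -1.8 Frad -1.2 Fz -2.0 w 19.2
```

Request:
{"op": "step_arm", "data": {"moves": "0.06 0.12 0 0 0 0; 0 0 0 0 0 0"}}

```text
time: 26.08
eef_pos: [504.0, 143.9, 107.1]
ee_rot: [0.777, 0.629, 0.0, -0.0]
force: [-1.0, -1.4, -0.1]
width: 19.0
```

Request:
{"op": "step_arm", "data": {"moves": "0.06 0.12 0 0 0 0; 0 0 0 0 0 0"}}

```text
time: 26.25
eef_pos: [505.3, 144.3, 107.2]
ee_rot: [0.777, 0.63, 0.0, 0.0]
force: [-1.4, -0.7, -0.3]
width: 19.1
```

Request:
{"op": "step_arm", "data": {"moves": "0.06 0.12 0 0 0 0; 0 0 0 0 0 0"}}

```text
time: 26.42
eef_pos: [506.6, 144.5, 107.1]
ee_rot: [0.777, 0.629, 0.0, 0.0]
force: [-1.4, -2.2, -1.4]
width: 19.3
```

Request:
{"op": "step_arm", "data": {"moves": "0.05 0.12 0 0 0 0; 0 0 0 0 0 0"}}

```text
time: 26.58
eef_pos: [507.9, 144.8, 107.1]
ee_rot: [0.777, 0.629, 0.0, 0.0]
force: [-1.1, -2.2, -1.0]
width: 19.2
```

```bash
python3 -c "
from h import *
fob()"
```

```text
t 26.58 pos [507.9 144.8 107.1] r 50.0 beta 336.9 Ftan(cw+) -1.5 Frad -2.0 Fz -1.0 w 19.2
```

Request:
{"op": "step_arm", "data": {"moves": "0.05 0.12 0 0 0 0; 0 0 0 0 0 0"}}

```text
time: 26.75
eef_pos: [509.2, 145.0, 107.1]
ee_rot: [0.777, 0.629, 0.0, 0.0]
force: [-1.8, -2.0, -0.4]
width: 19.3
```

Request:
{"op": "step_arm", "data": {"moves": "0.05 0.12 0 0 0 0; 0 0 0 0 0 0"}}

```text
time: 26.92
eef_pos: [510.4, 145.2, 107.1]
ee_rot: [0.777, 0.629, 0.0, 0.0]
force: [-1.0, -1.8, -0.9]
width: 19.2
```

Request:
{"op": "step_arm", "data": {"moves": "0.04 0.12 0 0 0 0; 0 0 0 0 0 0"}}

```text
time: 27.08
eef_pos: [511.7, 145.3, 107.1]
ee_rot: [0.777, 0.629, 0.0, 0.0]
force: [-1.3, -0.8, 0.0]
width: 19.1
```

Request:
{"op": "step_arm", "data": {"moves": "0.04 0.12 0 0 0 0; 0 0 0 0 0 0"}}

```text
time: 27.25
eef_pos: [512.9, 145.5, 107.1]
ee_rot: [0.777, 0.629, -0.0, 0.0]
force: [-2.0, -1.6, -1.6]
width: 19.3
```

```bash
python3 -c "
from h import *
fob();p,d=eyes.read_camera('scene')
cv2.imwrite('pics/s17.png',cv2.resize(p[155:225,305:410],None,fx=7.5,fy=7.5,interpolation=cv2.INTER_CUBIC))"
```

```text
t 27.25 pos [512.9 145.5 107.1] r 50.0 beta 342.8 Ftan(cw+) -2.1 Frad -1.4 Fz -1.6 w 19.3
```

View pics/s17.png

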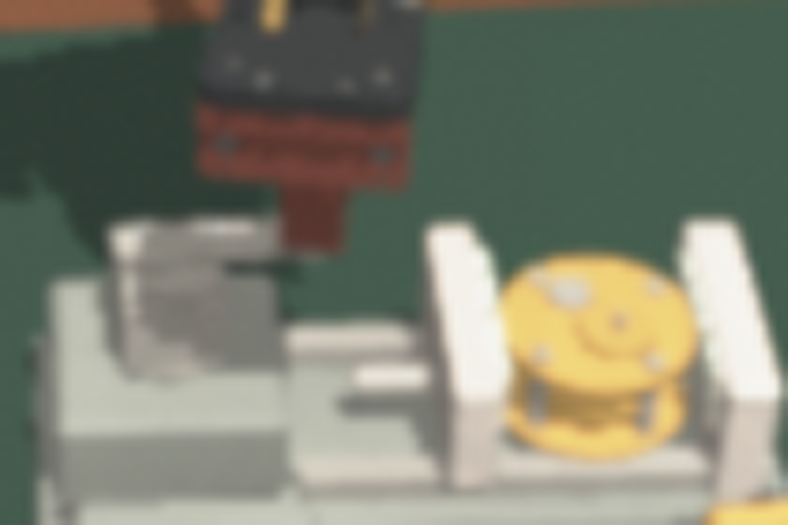

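The crank is still seated and turning, and the jaw's edge is now at the movement's rim (about (505,320)). There's no rise in force yet, so I continue.

Request:
{"op": "step_arm", "data": {"moves": "0.04 0.12 0 0 0 0; 0 0 0 0 0 0"}}

```text
time: 27.47
eef_pos: [514.2, 145.6, 107.1]
ee_rot: [0.777, 0.629, -0.0, 0.0]
force: [-1.1, -2.7, -0.7]
width: 19.1
```

Request:
{"op": "step_arm", "data": {"moves": "0.03 0.12 0 0 0 0; 0 0 0 0 0 0"}}

```text
time: 27.63
eef_pos: [515.4, 145.6, 107.1]
ee_rot: [0.777, 0.629, -0.0, 0.0]
force: [-1.7, -2.9, -0.9]
width: 19.7
```

Request:
{"op": "step_arm", "data": {"moves": "0.03 0.12 0 0 0 0; 0 0 0 0 0 0"}}

```text
time: 27.8
eef_pos: [516.7, 145.7, 107.1]
ee_rot: [0.777, 0.629, -0.0, 0.0]
force: [-1.8, -2.3, -1.6]
width: 18.7
```

Request:
{"op": "step_arm", "data": {"moves": "0.02 0.12 0 0 0 0; 0 0 0 0 0 0"}}

```text
time: 27.97
eef_pos: [517.9, 145.6, 107.1]
ee_rot: [0.777, 0.629, -0.0, 0.0]
force: [-1.9, -2.9, -0.7]
width: 19.1
```

```bash
python3 -c "
from h import *
fob()"
```

```text
t 27.97 pos [517.9 145.6 107.1] r 49.9 beta 348.4 Ftan(cw+) -1.8 Frad -2.9 Fz -0.7 w 19.1
```

Request:
{"op": "step_arm", "data": {"moves": "0.02 0.12 0 0 0 0; 0 0 0 0 0 0"}}

```text
time: 28.13
eef_pos: [519.1, 145.6, 107.1]
ee_rot: [0.777, 0.629, -0.0, 0.0]
force: [-1.6, -2.7, -1.6]
width: 19.1
```

Request:
{"op": "step_arm", "data": {"moves": "0.02 0.12 0 0 0 0; 0 0 0 0 0 0"}}

```text
time: 28.3
eef_pos: [520.3, 145.5, 107.0]
ee_rot: [0.777, 0.629, -0.0, 0.0]
force: [-2.0, -2.9, -1.5]
width: 19.1
```

Request:
{"op": "step_arm", "data": {"moves": "0.01 0.12 0 0 0 0; 0 0 0 0 0 0"}}

```text
time: 28.47
eef_pos: [521.5, 145.4, 107.1]
ee_rot: [0.777, 0.629, -0.0, 0.0]
force: [-1.9, -2.4, -2.5]
width: 19.4
```

Request:
{"op": "step_arm", "data": {"moves": "0.01 0.12 0 0 0 0; 0 0 0 0 0 0"}}

```text
time: 28.63
eef_pos: [522.7, 145.2, 107.0]
ee_rot: [0.777, 0.629, -0.0, 0.0]
force: [-2.8, -3.6, -1.0]
width: 19.2
```

Request:
{"op": "step_arm", "data": {"moves": "0 0.12 0 0 0 0; 0 0 0 0 0 0"}}

```text
time: 28.8
eef_pos: [523.9, 145.0, 107.1]
ee_rot: [0.777, 0.63, 0.0, 0.0]
force: [-2.1, -2.7, -1.4]
width: 19.3
```

Request:
{"op": "step_arm", "data": {"moves": "0 0.12 0 0 0 0; 0 0 0 0 0 0"}}

```text
time: 28.97
eef_pos: [525.1, 144.8, 107.1]
ee_rot: [0.777, 0.629, 0.0, -0.0]
force: [-1.4, -2.2, -1.4]
width: 19.1
```

```bash
python3 -c "
from h import *
fob()"
```

```text
t 28.97 pos [525.1 144.8 107.1] r 49.7 beta 356.8 Ftan(cw+) -1.0 Frad -2.4 Fz -1.4 w 19.1
```

Request:
{"op": "step_arm", "data": {"moves": "0 0.12 0 0 0 0; 0 0 0 0 0 0"}}

```text
time: 29.13
eef_pos: [525.9, 144.7, 107.1]
ee_rot: [0.777, 0.63, -0.0, -0.0]
force: [-2.7, -1.5, -1.3]
width: 19.6
```

Request:
{"op": "step_arm", "data": {"moves": "0 0.12 0 0 0 0; 0 0 0 0 0 0"}}

```text
time: 29.3
eef_pos: [526.7, 144.6, 107.1]
ee_rot: [0.777, 0.63, -0.0, -0.001]
force: [-6.3, -1.5, -0.3]
width: 19.1
```

```bash
python3 -c "
from h import *
fob();p,d=eyes.read_camera('scene');fob()"
```

```text
t 29.30 pos [526.7 144.6 107.1] r 49.7 beta 358.7 Ftan(cw+) -5.9 Frad -2.7 Fz -0.3 w 19.1
t 29.35 pos [526.7 144.5 107.1] r 49.7 beta 358.7 Ftan(cw+) -4.2 Frad -1.9 Fz -0.2 w 19.5
```

Request:
{"op": "step_arm", "data": {"moves": "0 0.06 0 0 0 0; 0 0 0 0 0 0"}}

```text
time: 29.52
eef_pos: [527.0, 144.5, 107.1]
ee_rot: [0.777, 0.63, -0.001, -0.001]
force: [-6.2, -0.9, -0.4]
width: 19.1
```

```bash
python3 -c "
from h import *
fob()"
```

```text
t 29.52 pos [527.  144.5 107.1] r 49.8 beta 359.0 Ftan(cw+) -6.0 Frad -2.1 Fz -0.4 w 19.1
```

The stop is felt: the force is climbing and the motion lags. Small final steps to get clearly into the firm band.

Request:
{"op": "step_arm", "data": {"moves": "0 0.07 0 0 0 0; 0 0 0 0 0 0"}}

```text
time: 29.68
eef_pos: [527.3, 144.5, 107.0]
ee_rot: [0.777, 0.63, -0.001, -0.001]
force: [-7.3, -0.1, 0.2]
width: 19.4
```

```bash
python3 -c "
from h import *
fob()"
```

```text
t 29.68 pos [527.3 144.5 107. ] r 49.8 beta 359.4 Ftan(cw+) -7.2 Frad -1.5 Fz 0.2 w 19.4
```

Request:
{"op": "step_arm", "data": {"moves": "0 0.07 0 0 0 0; 0 0 0 0 0 0"}}

```text
time: 29.85
eef_pos: [527.7, 144.4, 107.0]
ee_rot: [0.777, 0.63, -0.001, -0.001]
force: [-9.0, -0.1, 0.9]
width: 19.2
```

```bash
python3 -c "
from h import *
fob()"
```

```text
t 29.85 pos [527.7 144.4 107. ] r 49.8 beta 359.8 Ftan(cw+) -8.8 Frad -1.9 Fz 0.9 w 19.2
```

8.8 N at the handle, which is firm and not forced. Letting go and rising straight up.

Request:
{"op": "step_arm", "data": {"moves": "0 0 0 0 0 0; 0 0 0 0 0 0; 0 0 0 0 0 0; 0 0 0 0 0 0", "grip": 5}}

```text
time: 30.18
eef_pos: [530.1, 144.1, 107.8]
ee_rot: [0.777, 0.63, 0.001, 0.001]
force: [0.7, -0.8, -0.8]
width: 42.4
```

Request:
{"op": "step_arm", "data": {"moves": "0 0 -1 0 0 0; 0 0 -2 0 0 0; 0 0 -3 0 0 0; 0 0 -3 0 0 0; -1 0 -3 0 0 0; -3 0 -2 0 0 0; -3 0 0 0 0 0; -3 0 0 0 0 0"}}

```text
time: 30.85
eef_pos: [509.1, 45.3, 250.6]
ee_rot: [0.777, 0.63, 0.002, 0.002]
force: [0.1, 0.0, -1.0]
width: 50.4
```

Request:
{"op": "step_arm", "data": {"moves": "-4 0 0 0 0 0; -4 0 0 0 0 0; -4 0 0 0 0 0; -4 0 0 0 0 0; -4 0 0 0 0 0; -3 0 0 0 0 0; -1 0 0 0 0 0; 0 0 0 0 0 0"}}

```text
time: 31.52
eef_pos: [458.3, -190.8, 247.9]
ee_rot: [0.778, 0.628, 0.0, 0.001]
force: [0.6, -0.1, -0.2]
width: 49.8
```

```bash
python3 - <<'E'
from h import *
obs();p,d=eyes.read_camera("scene");q,e=eyes.read_camera("top")
cv2.imwrite("pics/s20.png",p);cv2.imwrite("pics/t20.png",q)
a=cv2.resize(p[165:230,305:410],None,fx=7,fy=7,interpolation=cv2.INTER_CUBIC)
cv2.imwrite("pics/s20c.png",a)
b=cv2.resize(q[165:235,220:330],None,fx=7,fy=7,interpolation=cv2.INTER_CUBIC)
cv2.imwrite("pics/t20c.png",b)
X=np.array([np.cos(np.radians(78)),np.sin(np.radians(78))]);print(proj("scene",[np.r_[C+50*X,138.5],np.r_[C+50*X,104]]),proj("top",np.r_[C+50*X,138.5]))
c=eyes.get_calibration("top");M=np.array(c["world_to_cam"])
for u,v in((303,199),(304,200),(290,196),(289,195),(295,197)):
    dd=e[v,u];qq=np.array([(u-c["cx"])/c["fx"]*dd,(v-c["cy"])/c["fy"]*dd,dd]);print(u,v,(M[:3,:3].T@(qq-M[:3,3])).round(1))
E
```

```text
t 31.52 pos [ 458.3 -190.8  247.9] yaw 77.8 q [-0.46 -0.18  1.45 -0.    1.87 -0.25] F [ 0.6 -0.1 -0.2] T [-0.07  0.07  0.  ] w 49.8
[[346.97452131 177.85626771]
 [346.47583146 188.22843796]] [[283.83035628 194.75998305]]
303 199 [517.7  98.1 103. ]
304 200 [514.9  95.4 105. ]
290 196 [526.3 131.5 105.8]
289 195 [529.2 134.4 101.6]
295 197 [523.4 118.7 104.1]
```

View pics/s20c.png

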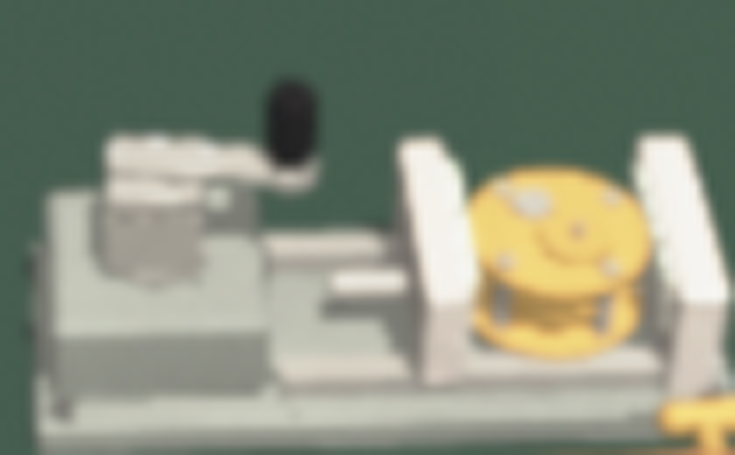

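View pics/t20.png

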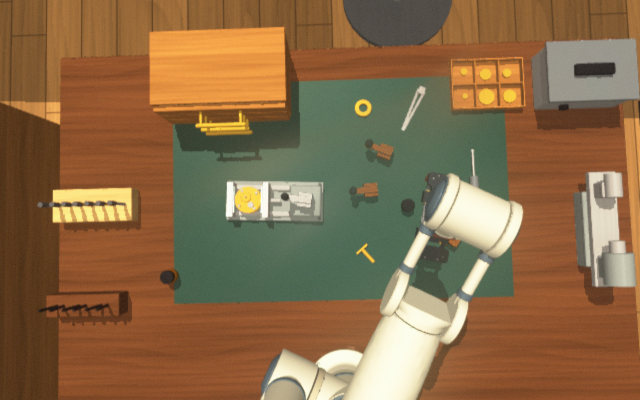

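View pics/s20.png

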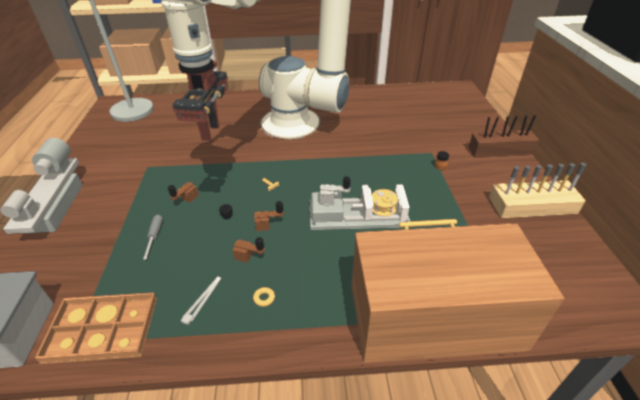

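The crank is seated: its arm top measures 103–105 mm against an expected 104, and the handle is at about (284,195) in the top view. The jaw is against the movement, the other things haven't moved, and the gripper is clear. Handing in.

```bash
python3 -c "
from h import *
obs(); print(r.sign_off())"
```

```text
t 31.62 pos [ 459.  -188.2  247.7] yaw 78.0 q [-0.46 -0.18  1.45  0.    1.87 -0.25] F [-0.2  0.7 -0.6] T [-0.04  0.04 -0.11] w 49.7
the job is handed in; nothing more can be done
None
```

The steel crank is fully home on the square and wound clockwise about two turns, until the jaw came up firm against the movement. I then let go and handed the job in at about 31.6 s of the 72 s allowed.

- **Fitting:** I picked the crank up by its hub. It slid onto the square with almost no resistance and seated at about 7 N.
- **Winding:** I turned it by the handle. The drag stayed at about 2–4 N until the stop, then climbed, and I stopped at 8.8 N along the direction of winding. Sideways force on the handle, from a path about 1 mm off centre, reached about 9 N.
- **Last checks:** The crank's arm top measures 102–106 mm above the bench, against 104 mm expected when fully seated. In the picture the jaw pad lies against the movement.
- **Bystanders:** By eye, the other things on the bench look unmoved. In the last top view the arm hides part of the screwdriver and one of the brown look-alike cranks, but the scene view shows both in place.
- **Disagreement:** The camera images suggested the jaw would stop at about 1.8 turns. By feel it stopped at about 2.0, and I went by the feel.

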